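# Put the brass weight set away under its dust cover

## Task

Put the brass weight set away: stand each of the three knob-topped weights fully down in the rack socket of its own size (the largest in the widest socket, the medium one in the middle-sized socket, the smallest in the narrowest), and when all three are in, lower the dust cover over the rack so that it stands flat on the bench around it. The brass mass with a hook and the plain brass cylinder without a knob belong to other kits: leave both standing where they are.

Things in the scene. Friction and masses are not known exactly. Their poses are not given: they have to be found in the camera images.
- weight_large: Largest brass weight: upright cylinder 40 mm in diameter, about 500 g. Flat shoulder at 47 mm; above it a narrow neck 6 mm high and a knob 18 mm in diameter from 53 to 67 mm (its top), to be pinched from above. Origin: centre of its underside, z up along its axis.
- weight_medium: Medium brass weight: upright cylinder 30 mm in diameter, about 200 g. Flat shoulder at 34 mm; above it a narrow neck 6 mm high and a knob 16 mm in diameter from 40 to 54 mm (its top), to be pinched from above. Origin: centre of its underside, z up along its axis.
- weight_small: Smallest brass weight: upright cylinder 22 mm in diameter, about 100 g. Flat shoulder at 31 mm; above it a narrow neck 6 mm high and a knob 14 mm in diameter from 37 to 51 mm (its top), to be pinched from above. Origin: centre of its underside, z up along its axis.
- hooked_mass: Look-alike, not of the set: brass cylinder 30 mm in diameter and 34 mm tall with a thin wire hook (up to 65 mm high) instead of a knob. Origin: centre of its underside, z up along its axis.
- plain_cylinder: Look-alike, not of the set: plain brass cylinder 22 mm in diameter and 50 mm tall, without knob or neck. Origin: centre of its underside, z up along its axis.
- rack: The rack: low dark-wood tray 70 x 186 mm with walls 16 mm high, fixed to the bench, holding the three socket blocks in a row along its long axis; the block tops are 40 mm above the bench. With the weights in, the tallest stands 81 mm above the bench. Origin: centre of the underside, on the bench; its y axis is the long one, z up.
- socket_wide: Pale wooden block 58 x 58 x 35 mm, fixed in the rack; in its top the widest round socket, 48 mm across, 26 mm deep, its mouth flared by 4 mm all round, for the largest weight. The three blocks stand side by side in an order that changes. Origin: centre of the block's underside, z up; its top is 35 mm and the socket's floor 9 mm above it.
- socket_mid: Pale wooden block 58 x 58 x 35 mm, fixed in the rack; in its top the middle-sized round socket, 38 mm across, 26 mm deep, its mouth flared by 4 mm all round, for the medium weight. The three blocks stand side by side in an order that changes. Origin: centre of the block's underside, z up; its top is 35 mm and the socket's floor 9 mm above it.
- socket_narrow: Pale wooden block 58 x 58 x 35 mm, fixed in the rack; in its top the narrowest round socket, 30 mm across, 26 mm deep, its mouth flared by 4 mm all round, for the smallest weight. The three blocks stand side by side in an order that changes. Origin: centre of the block's underside, z up; its top is 35 mm and the socket's floor 9 mm above it.
- cover: White plastic dust cover, open below, 94 x 210 mm, 94 mm high, walls and top 4 mm (top 2 mm proud all round), so 8 mm free all round the rack; 0.2 to 0.42 kg. On top a black bar handle, 14 mm wide (x), 80 mm long (y), from 106 to 120 mm above the lower edge, on two posts, air under it. Origin: centre of its lower edge, y the long axis, z up; either way round fits.
There are look-alikes about, which are no part of the job. What is shaped like the weight_large but green is not meant.

How it is judged (in metres and radians):
On the way, in this order (a step that is already met when the one before it is completed fails the run):
1. all three knob-topped weights stand fully down in their own sockets (horizontal distance between weight_large and socket_wide below 0.009 m and z of weight_large in the frame of socket_wide between 0.005 and 0.013 m and angle between each of weight_large, weight_medium, weight_small's own z axis and vertical below 0.1 rad and horizontal distance between weight_medium and socket_mid below 0.009 m and z of weight_medium in the frame of socket_mid between 0.005 and 0.013 m and horizontal distance between weight_small and socket_narrow below 0.009 m and z of weight_small in the frame of socket_narrow between 0.005 and 0.013 m), for 0.2 s.
2. the dust cover stands on the bench round the loaded rack (all of step 1 and horizontal distance between cover and rack below 0.015 m and height (world z) of cover below 0.004 m and angle between cover's own z axis and vertical below 0.04 rad and angle between the y axis of cover and the y axis of rack, either way round below 0.2 rad), for 0.2 s.
At the end, for the whole second after the job is handed in: Each knobbed weight upright in its own socket (within 4 mm of its floor, 9 mm of its axis, 0.1 rad); cover on the bench over the rack (edge within 4 mm of it, centred to 15 mm, level to 0.04 rad); hooked mass and plain cylinder standing within 20 mm of their starts; all released, at rest (all of step 2 and distance of each of hooked_mass, plain_cylinder from where it was at the start of the episode below 0.02 m and angle between each of hooked_mass, plain_cylinder's own z axis and vertical below 0.15 rad and linear speed of each of weight_large, weight_medium, weight_small, cover, hooked_mass, plain_cylinder below 0.02 m/s); the robot touches nothing.
It fails at once if a look-alike is pushed more than 30 mm or knocked over (distance of any of hooked_mass, plain_cylinder from where it was at the start of the episode above 0.03 m or angle between any of hooked_mass, plain_cylinder's own z axis and vertical above 0.5 rad).
It also fails if it takes over 115 s, if anything falls off the work surface, if the arm or the gripper's body presses on something with over 40 N, if the wrist force passes 120 N, or if a joint passes its speed limit or range.

## Robot

A 6-joint arm with a two-finger parallel gripper is mounted at the origin on a cart in front of the work surface, level with it; the furniture and walls round the work are solid. World frame = base frame: x ahead of the robot, y to its left, z up, the work surface at z = 0. Lengths are in mm, angles in degrees, forces in N, time in s.
With the tool pointing down it reaches from about 300 to 850 mm from the base axis. Payload 4.2 kg.
Tool frame: the origin (TCP) lies at the very end of the fingers, on their centre line; the grasp point (between the pads) lies 19 mm behind it; x points along the fingers, y is the direction in which the jaws open and shut, and the axes are right-handed (so a half turn about x gives the same grasp; the last joint's range is limited). The gripper opens to 91 mm and grips with 3 to 60 N. Pads are 32 mm wide; open, the fingers measure 118 mm over their backs; the gripper's body (76 mm by 178 mm) begins 60 mm behind the grasp point.
Start: joints at [72.135, 18.312, 89.639, -0, 72.044, -1.146], TCP at [165.417, 550.713, 174.076] pointing down, gripper open.
Joint ranges: [-177.97, 177.97], [-48.28, 115.42], [12.27, 149.76], [-77.06, 257.06], [2.81, 150.46], [-146.56, 146.56]. Speed limits (degrees/s): [147.25, 147.25, 180, 180, 180, 180].

## Interface

Orientations are given as [roll, pitch, yaw] about the fixed x, y, z axes, in that order (R = Rz(yaw) Ry(pitch) Rx(roll)).
In Python, from workcell import sensors, grab_frame, job_done, finder gives the robot as it stands.
- The arm moves only by the tool play_rows, never from a script. Its argument "motion" is a list of rows, each a list of 5 numbers: the shift along the world's x, y, z in m, then the turn about the world's z in rad, then the opening, from 0 (shut) to 1 (fully open). In form: [[tx, ty, tz, roll, fingers], ...]. A call has exactly 8 rows; each row is the pose to reach, as a shift and turn from the pose commanded when the call began; what a row does not reach only later rows make up. A row lasts 1/12 s, in which the tool goes at most 41.7 mm and 7.16 degrees, less where a joint would pass 70% of its speed; a pose out of reach is approached as far as the arm can. A call with a gripper value outside its range is refused whole. The fingers move at their own pace and stop on an object; "squeeze" is the grip in N (left out, the last holds). Time passes only in rows, so rows that repeat a pose let the fingers close, or fill a call up. It gives the time, the measured TCP pose, the force and the opening at its end, in the units of the state.
- sensors.state(): the state, without advancing time (a new reading comes with each control period).
- grab_frame(name): name is "side" or "top" or "wrist"; returns a dict with "img" (384x512x3 uint8, blue, green, red), "fx", "fy", "cx", "cy" (pixels), "rvec" (rotation vector, rad) and "tvec" (3), from world to camera coordinates, as OpenCV has them; the wrist camera has in their place "tool_from_camera" (4x4, takes a point from camera to tool coordinates, whose origin is the TCP and whose axes are the tool frame's). Camera axes: x right, y down, z forward; pixel columns grow to the right and rows downward; lengths in mm; the calibration is good to about 2 mm. A picture is of the moment at which its call begins: read the wrist's pose just before it. There is no depth.
- job_done(): hands the job in, once; it reports no verdict.
Trained networks look in a picture, given as the dict that the camera call returned (one of the last four; its "shot" number tells which), for a name from the list of things; names that differ only in an ending like _2 or _b are one class to them, and where a whole thing is asked for, a point or a joint stands for the part that bears it (a point fixed in the world has none). Each returns a list of dicts, best first, with "conf" (0 to 1); they miss things now and then, are a little off and sometimes report something else, mostly with a low value. They report only what shows in the picture. A call takes as long as a camera call. They do not tell look-alikes from the thing itself.
- finder.spot_in(picture, label): "point" ([column, row] in pixels, amid what is visible of it).
- finder.spot_point(picture, label): "point" ([column, row] in pixels: a listed point, or the origin of a listed thing).
The state is a dict: "time_s": time; "qpos": joint angles; "qvel": joint speeds; "effort": joint torques, N m; "ee_pos": TCP position; "ee_rot": TCP orientation; "force": force on the tool from outside, world axes, zero at the start; "torque": the same for the moment, N m; "gripper_width": finger opening in mm.
Only numpy, scipy, OpenCV 4.12 (cv2) and the standard library are available. Lean on these libraries where they do the work, as an engineer would, in place of code of your own. Each camera call takes 0.05 s, during which the arm holds its last target.

## Working session

There is one attempt and no reset: what is moved stays moved. The work goes in short steps, Python scripts to look and compute and a tool call to move; the robot and the scene stay as the last step left them, time stands still between calls to the robot, and variables do not carry over. Pictures are saved under pics/ and viewed, and the job is handed in when it is done.

Besides the shell and the picture viewer there is one more tool, called after "Request:" as a command line: name --pt "numbers of a row" for each row, then --argument value for the rest. play_rows: Moves the arm, as the interface text tells. Its arguments: {"type":"object","properties":{"motion":{"type":"array","items":{"type":"array","items":{"type":"number"}}},"squeeze":{"type":"number"}},"required":["motion"]}

```bash
mkdir -p pics; ls; cat > h.py <<'E'
import numpy as np,cv2,json
from workcell import sensors,grab_frame,job_done,finder
NAMES=["weight_large","weight_medium","weight_small","hooked_mass","plain_cylinder","rack","socket_wide","socket_mid","socket_narrow","cover"]
def ray(f,p,st=None):
    K=np.array([[f['fx'],0,f['cx']],[0,f['fy'],f['cy']],[0,0,1.]])
    d=np.linalg.inv(K)@np.array([p[0],p[1],1.])
    if 'rvec' in f:
        R=cv2.Rodrigues(np.array(f['rvec'],float))[0];t=np.array(f['tvec'],float).ravel()
        return -R.T@t,R.T@d
    T=np.array(f['tool_from_camera']);r,p_,y=np.radians(st['ee_rot'])
    from scipy.spatial.transform import Rotation as Ro
    R=Ro.from_euler('xyz',[r,p_,y]).as_matrix()
    return R@T[:3,3]+np.array(st['ee_pos']),R@T[:3,:3]@d
def at(f,p,z,st=None):
    o,d=ray(f,p,st);return (o+d*(z-o[2])/d[2])
def proj(f,X,st=None):
    if 'rvec' in f:
        R=cv2.Rodrigues(np.array(f['rvec'],float))[0];t=np.array(f['tvec'],float).ravel();c=R@np.array(X,float)+t
    else:
        from scipy.spatial.transform import Rotation as Ro
        T=np.array(f['tool_from_camera']);R=Ro.from_euler('xyz',np.radians(st['ee_rot'])).as_matrix()
        p=R.T@(np.array(X,float)-np.array(st['ee_pos']));c=T[:3,:3].T@(p-T[:3,3])
    return np.array([f['fx']*c[0]/c[2]+f['cx'],f['fy']*c[1]/c[2]+f['cy']])
E
python3 - <<'E'
from h import *
import pickle
print(sensors.state())
for n in ["side","top","wrist"]:
    st=sensors.state();f=grab_frame(n);cv2.imwrite(f'pics/{n}0.png',f['img']);pickle.dump((f,st),open(f'{n}0.pkl','wb'))
    if n!='wrist': print(n,ray(f,(256,192)))
    for N in NAMES:
        print(n,N,[(np.round(r['point']).tolist(),round(r['conf'],2)) for r in finder.spot_point(f,N)[:4]],[(np.round(r['point']).tolist(),round(r['conf'],2)) for r in finder.spot_in(f,N)[:4]])
E
```

```text
pics
{'time_s': 0.0, 'qpos': array([ 7.21345844e+01,  1.83511653e+01,  8.97077342e+01, -6.38376035e-04,
        7.20418618e+01, -1.14667232e+00]), 'qvel': array([-0.07640012, -0.09847278, -0.02815629, -0.01827676,  0.03277131,
       -0.05678226]), 'effort': array([ 2.55079278e-03, -4.12457871e+01, -2.31976479e+01,  7.29973731e-02,
        4.58171521e-02, -1.13925814e-04]), 'ee_pos': array([165.24576655, 550.14147575, 173.21610032]), 'ee_rot': array([ -90.801559  ,   89.89923694, -107.52010489]), 'force': array([-0.09979676, -0.50765578, -0.10451218]), 'torque': array([-0.03261509, -0.00081389,  0.05262933]), 'gripper_width': 91.24356697928616}
side (array([455.38722913, 866.8720391 , 612.53716561]), array([ 0.03517454, -0.83365315, -0.55142925]))
side weight_large [([319.0, 178.0], 0.77), ([272.0, 181.0], 0.68), ([283.0, 165.0], 0.55)] [([285.0, 158.0], 0.58), ([317.0, 167.0], 0.53), ([318.0, 155.0], 0.51), ([268.0, 202.0], 0.48)]
side weight_medium [([284.0, 268.0], 0.55)] [([287.0, 259.0], 0.77)]
side weight_small [([182.0, 209.0], 0.47), ([286.0, 267.0], 0.16)] [([184.0, 201.0], 
[... 998 characters left out ...]
 0.44)] [([238.0, 129.0], 0.56)]
top hooked_mass [([237.0, 171.0], 0.58)] [([235.0, 170.0], 0.65)]
top plain_cylinder [([240.0, 207.0], 0.61)] [([239.0, 203.0], 0.65)]
top rack [([174.0, 218.0], 0.65), ([334.0, 164.0], 0.49)] [([328.0, 172.0], 0.7)]
top socket_wide [([353.0, 160.0], 0.95)] [([353.0, 163.0], 0.6)]
top socket_mid [([338.0, 165.0], 0.63)] [([338.0, 162.0], 0.79)]
top socket_narrow [] [([317.0, 155.0], 0.92), ([239.0, 170.0], 0.42)]
top cover [] []
wrist weight_large [] []
wrist weight_medium [] []
wrist weight_small [] []
wrist hooked_mass [] []
wrist plain_cylinder [] []
wrist rack [] []
wrist socket_wide [] []
wrist socket_mid [] []
wrist socket_narrow [] []
wrist cover [] []
```

```bash
python3 - <<'E'
import cv2
for n in ["side","top"]:
    im=cv2.imread(f'pics/{n}0.png')
    cv2.imwrite(f'pics/{n}0b.png',cv2.resize(im[90:310,130:400] if n=="side" else im[90:310,120:390],None,fx=2.7,fy=2.7,interpolation=cv2.INTER_CUBIC))
E
```

```text
(no output)
```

View pics/side0.png

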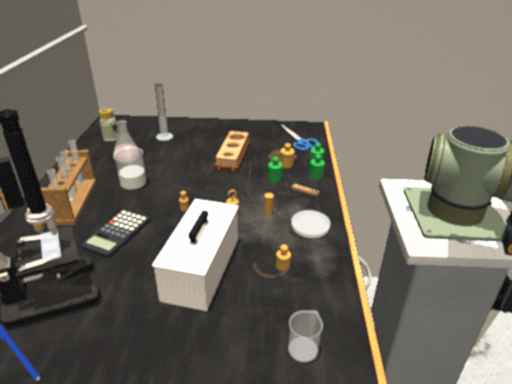

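View pics/top0.png

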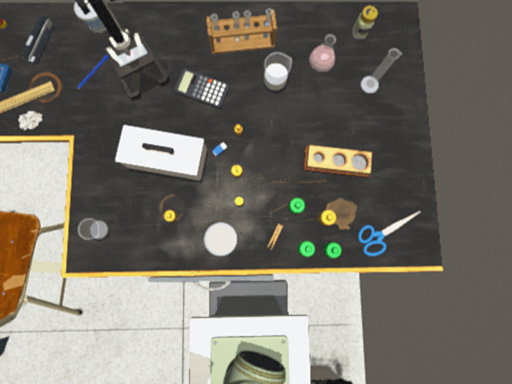

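View pics/wrist0.png

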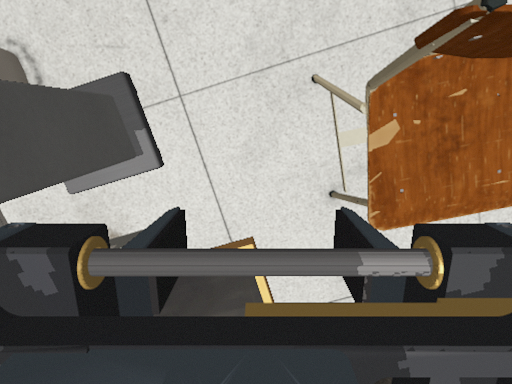

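```bash
ls pics
```

```text
side0.png
side0b.png
top0.png
top0b.png
wrist0.png
```

View pics/side0b.png

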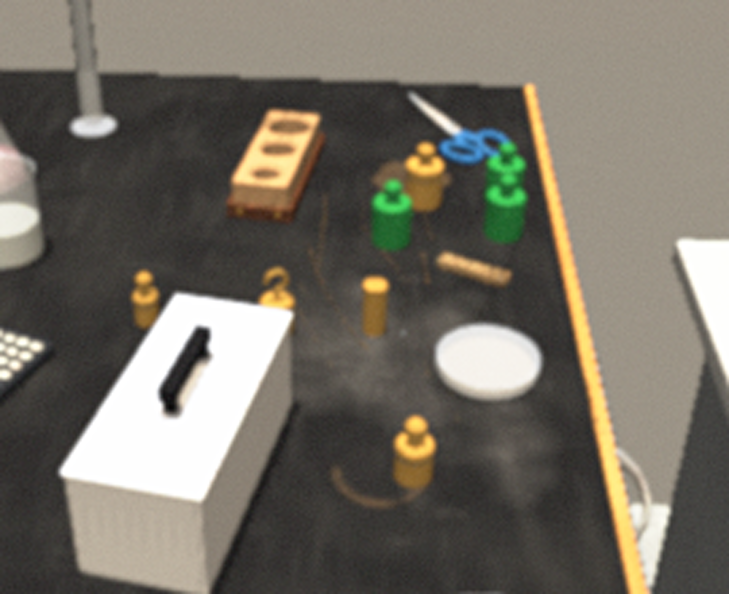

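View pics/top0b.png

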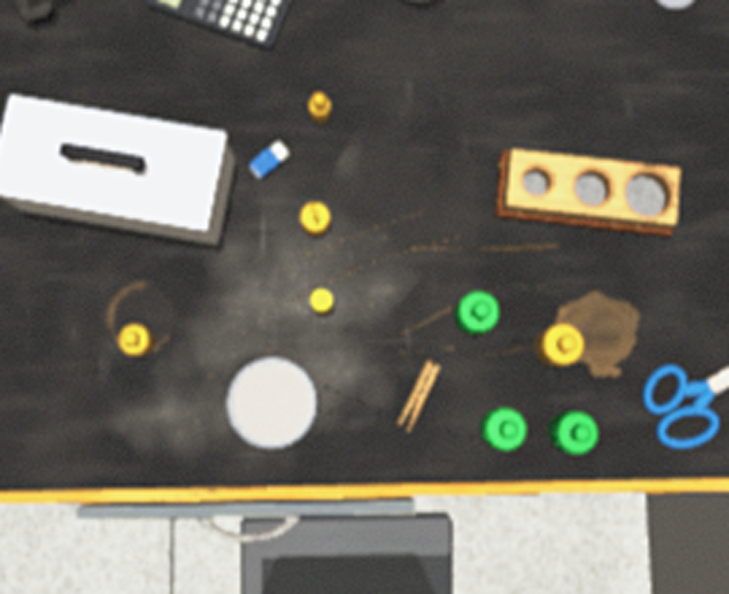

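```bash
cat > m.py <<'E'
from h import *
import pickle
f,st=pickle.load(open('top0.pkl','rb'));s,_=pickle.load(open('side0.pkl','rb'))
def tri(p,q):
    o1,d1=ray(f,p);o2,d2=ray(s,q)
    A=np.stack([d1,-d2],1);l=np.linalg.lstsq(A,o2-o1,rcond=None)[0]
    a=o1+l[0]*d1;b=o2+l[1]*d2
    return (a+b)/2,np.linalg.norm(a-b)
c=lambda x,y,ox,oy:(ox+(x-1)/2.7,oy+(y-1)/2.7)
T=lambda x,y:c(x,y,120,90)
S=lambda x,y:c(x,y,130,90)
for n,t,q,z in [('large',T(564,343),S(426,150),67),('medium',T(133,338),S(415,425),54),('small',T(320,101),S(144,278),51),('hook',T(316,215),S(276,275),50),('plain',T(321,299),S(376,287),50),
 ('green1',T(480,310),S(394,188),67),('g2',T(507,428),S(506,185),67),('g3',T(578,432),S(508,152),67),
 ('sw',T(649,194),S(291,127),40),('sm',T(592,188),S(279,149),40),('sn',T(536,181),S(265,174),40)]:
    print(n,np.round(tri(t,q)[0]),round(tri(t,q)[1],1),'top@z',np.round(at(f,t,z)[:2],1),'side@z',np.round(at(s,q,z)[:2],1))
for n,t,z in [('coverTL',T(10,95),94),('TR',T(228,130),94),('BR',T(213,234),94),('BL',T(0,197),94),('h1',T(61,152),120),('h2',T(145,164),120),('rackTL',T(510,149),40),('TR',T(681,167),40),('BR',T(676,226),40),('BL',T(505,208),40)]:
    print(n,np.round(at(f,t,z)[:2],1))
for n,t,z in [('coverFar',S(293,310),94),('farL',S(175,294),94),('nearL',S(64,471),94),('nearR',S(204,495),94),('h1',S(203,335),120),('h2',S(170,403),120)]: print(n,np.round(at(s,t,z)[:2],1))
E
python3 m.py
```

```text
large [ 413. -215.   62.] 0.4 top@z [ 412.2 -213.3] side@z [ 413.3 -204.1]
medium [425. 209.  46.] 1.0 top@z [424.2 207.6] side@z [426.3 218.9]
small [668.  22.  44.] 1.5 top@z [664.5  22.2] side@z [665.8  32.2]
hook [547.  27.  56.] 4.1 top@z [545.7  27.4] side@z [549.7  18.1]
plain [460.  23.  45.] 1.4 top@z [460.5  23.2] side@z [459.7  31.4]
green1 [ 446. -133.   59.] 0.5 top@z [ 445.6 -132.4] side@z [ 446.  -119.5]
g2 [ 332. -157.   54.] 0.7 top@z [ 331.5 -154.4] side@z [ 334.6 -133.7]
g3 [ 326. -225.   57.] 1.2 top@z [ 326.6 -222.7] side@z [ 327.3 -205.9]
sw [ 566. -317.   33.] 1.4 top@z [ 565.5 -314.7] side@z [ 564.3 -302.9]
sm [ 574. -258.   35.] 0.0 top@z [ 572.5 -256.2] side@z [ 572.6 -247.4]
sn [ 583. -200.   34.] 1.2 top@z [ 580.5 -198.7] side@z [ 581.8 -188.9]
coverTL [659.3 322.3]
TR [621.9 110.8]
BR [519.5 124.6]
BL [558. 328.]
h1 [594.5 263.4]
h2 [582.  184.9]
rackTL [ 614.7 -173.2]
TR [ 593.6 -349.7]
BR [ 531.7 -340.5]
BL [ 552.6 -165.6]
coverFar [524.  133.5]
farL [620.4 117.5]
nearL [657.2 324.5]
nearR [563.1 341. ]
h1 [582.9 205.9]
h2 [593.3 283.1]
```

```bash
python3 - <<'E'
from h import *
from scipy.spatial.transform import Rotation as Ro
st=sensors.state();R=Ro.from_euler('xyz',st['ee_rot'],degrees=True).as_matrix()
print(R.round(3))
import pickle
f,_=pickle.load(open('wrist0.pkl','rb'));print(f['fx'],f['cx'],f['cy'],np.round(f['tool_from_camera'],2))
E
```

```text
[[ 0.     0.288  0.958]
 [ 0.     0.958 -0.288]
 [-1.     0.    -0.   ]]
294.8739712111662 259.8955444444011 191.84145173199406 [[   0.     -0.25    0.97 -211.13]
 [   1.     -0.     -0.     -0.22]
 [   0.      0.97    0.25  -69.88]
 [   0.      0.      0.      1.  ]]
```

Request:
play_rows --pt "0.02 -0.02 0.03 -0.12 1" --pt "0.04 -0.06 0.06 -0.24 1" --pt "0.07 -0.1 0.06 -0.36 0.8" --pt "0.1 -0.14 0.06 -0.48 0.6" --pt "0.13 -0.18 0.06 -0.6 0.5" --pt "0.16 -0.22 0.06 -0.72 0.5" --pt "0.19 -0.25 0.06 -0.84 0.5" --pt "0.22 -0.28 0.06 -0.96 0.5" --squeeze 25

```text
time_s: 3.82
ee_pos: [355.5, 301.8, 234.5]
ee_rot: [113.1, 89.9, 41.0]
force: [0.2, 0.6, 0.2]
gripper_width: 53.8
```

Request:
play_rows --pt "0.01 -0.02 0 -0.12 0.5" --pt "0.02 -0.035 0 -0.24 0.5" --pt "0.03 -0.05 0 -0.36 0.5" --pt "0.04 -0.062 0 -0.47 0.5" --pt "0.04 -0.062 0 -0.47 0.5" --pt "0.04 -0.062 0 -0.47 0.5" --pt "0.04 -0.062 0 -0.47 0.5" --pt "0.04 -0.062 0 -0.47 0.5"

```text
time_s: 4.48
ee_pos: [394.4, 242.2, 234.0]
ee_rot: [-141.5, 90.0, 120.0]
force: [0.1, -0.2, 0.2]
gripper_width: 45.6
```

```bash
cat > w.py <<'E'
from h import *
import sys,pickle
from scipy.spatial.transform import Rotation as Ro
def shot(tag,labels):
    st=sensors.state();f=grab_frame('wrist');cv2.imwrite(f'pics/{tag}.png',f['img']);pickle.dump((f,st),open(f'{tag}.pkl','wb'))
    R=Ro.from_euler('xyz',st['ee_rot'],degrees=True).as_matrix()
    print('t',round(st['time_s'],2),'tcp',np.round(st['ee_pos'],1),'jaw az',round(np.degrees(np.arctan2(R[1,1],R[0,1])),1),'tilt',np.round(R[:2,0],3),'F',np.round(st['force'],1),'w',round(st['gripper_width'],1),'q',np.round(st['qpos'],0))
    for N,z in labels:
        for r in finder.spot_in(f,N)[:3]: print(' in',N,np.round(r['point']),round(r['conf'],2),'@z',z,np.round(at(f,r['point'],z,st)[:2],1))
        for r in finder.spot_point(f,N)[:3]: print(' pt',N,np.round(r['point']),round(r['conf'],2),'@0',np.round(at(f,r['point'],0,st)[:2],1))
    return f,st
if __name__=='__main__':
    shot(sys.argv[1],[(a.split(':')[0],float(a.split(':')[1])) for a in sys.argv[2:]])
E
python3 w.py w1 weight_medium:27
```

```text
t 4.48 tcp [394.4 242.2 234. ] jaw az -8.5 tilt [-0.  0.] F [ 0.1 -0.2  0.2] w 45.6 q [30.  6. 97.  0. 77. 39.]
 in weight_medium [281. 184.] 0.92 @z 27.0 [422.3 211.6]
 pt weight_medium [281. 180.] 0.96 @0 [423.9 210.5]
```

View pics/w1.png

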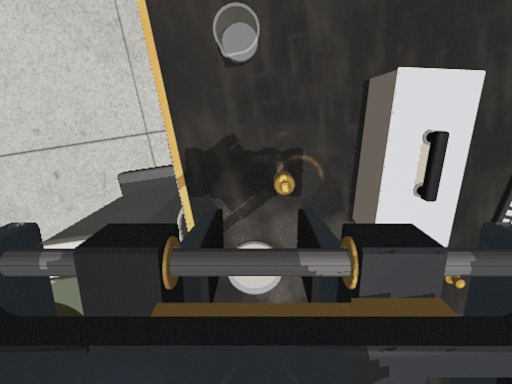

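```bash
python3 - <<'E'
from h import *
import pickle
f,st=pickle.load(open('w1.pkl','rb'))
im=f['img'][160:210,255:315]
cv2.imwrite('pics/w1c.png',cv2.resize(im,None,fx=10,fy=10,interpolation=cv2.INTER_CUBIC))
for X in [(423,209,54),(423,209,34),(423,209,0)]: print(X,(proj(f,X,st)-[255,160])*10)
for p in [(288,180),(286,184)]: print(at(f,p,54,st))
E
```

```text
(423, 209, 54) [284.36580802 297.30542615]
(423, 209, 34) [273.70764749 262.98345693]
(423, 209, 0) [257.66549757 211.32368184]
[430.87541796 221.59240684  54.        ]
[427.48730498 216.46720742  54.        ]
```

View pics/w1c.png

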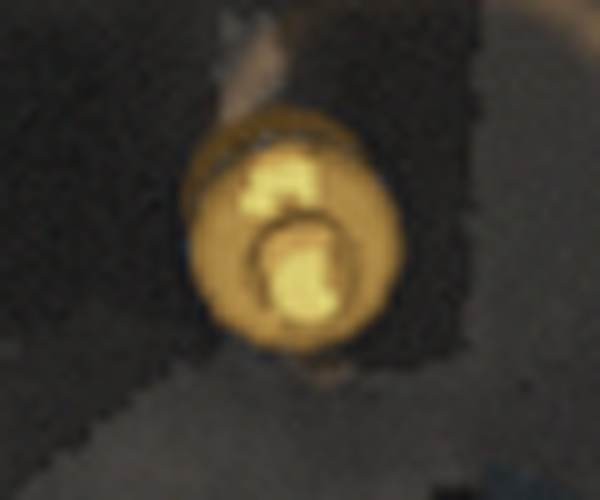

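```bash
python3 - <<'E'
from h import *
import pickle
f,st=pickle.load(open('w1.pkl','rb'))
for p,z in [((285.2,187.2),54),((284.5,184.1),34)]: print(at(f,p,z,st))
E
```

```text
[425.83978776 212.17879499  54.        ]
[426.43318732 211.75764758  34.        ]
```

Request:
play_rows --pt "0.015 -0.015 -0.02 0 0.5" --pt "0.031 -0.031 -0.05 0 0.5" --pt "0.031 -0.031 -0.08 0 0.5" --pt "0.031 -0.031 -0.11 0 0.5" --pt "0.031 -0.031 -0.134 0 0.5" --pt "0.031 -0.031 -0.134 0 0.5" --pt "0.031 -0.031 -0.134 0 0.5" --pt "0.031 -0.031 -0.134 0 0.5"

```text
time_s: 5.3
ee_pos: [426.9, 211.4, 101.4]
ee_rot: [122.7, 89.9, 24.1]
force: [-0.3, 0.0, -0.3]
gripper_width: 45.6
```

```bash
cat > z.py <<'E'
# crop around projected point: z.py tag x y z half
from h import *
import pickle,sys
tag=sys.argv[1];x,y,z,hf=map(float,sys.argv[2:6])
f,st=pickle.load(open(tag+'.pkl','rb'))
p=proj(f,(x,y,z),st);a,b=(p-hf).astype(int);a=max(a,0);b=max(b,0);h=int(2*hf)
im=f['img'][b:b+h,a:a+h];s=580/max(im.shape[:2])
im=cv2.resize(im,None,fx=s,fy=s,interpolation=cv2.INTER_CUBIC)
for v in range(int(np.ceil(a/10)*10),a+h,10): cv2.putText(im,str(v),(int((v+.5-a)*s),10),0,.35,(255,255,255));cv2.line(im,(int((v+.5-a)*s),12),(int((v+.5-a)*s),20),(255,255,255))
for v in range(int(np.ceil(b/10)*10),b+h,10): cv2.putText(im,str(v),(0,int((v+.5-b)*s)),0,.35,(255,255,255));cv2.line(im,(22,int((v+.5-b)*s)),(30,int((v+.5-b)*s)),(255,255,255))
q=((p+.5-[a,b])*s).astype(int);cv2.drawMarker(im,tuple(map(int,q)),(255,0,255),0,14)
cv2.imwrite(f'pics/{tag}c.png',im);print(p)
E
python3 w.py w2 weight_medium:27; python3 z.py w2 426 212 54 50
```

```text
t 5.3 tcp [426.9 211.4 101.4] jaw az -8.6 tilt [0.002 0.001] F [-0.3  0.  -0.3] w 45.6 q [ 25.  13. 109.  -0.  58.  34.]
 in weight_medium [258. 188.] 0.93 @z 27.0 [426.4 212. ]
 pt weight_medium [256. 183.] 0.56 @0 [424.2 210.8]
[257.45699344 194.73250222]
```

View pics/w2c.png

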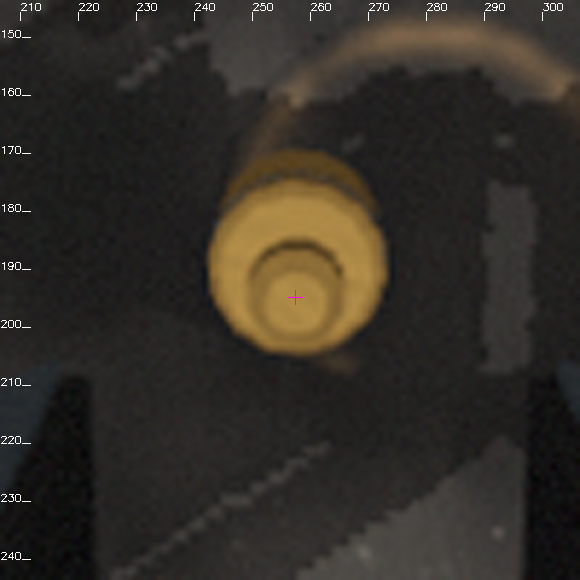

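Request:
play_rows --pt "-0.001 0.0 -0.02 0 0.5" --pt "-0.001 0.0 -0.045 0 0.5" --pt "-0.001 0.0 -0.064 0 0.5" --pt "-0.001 0.0 -0.064 0 0.5" --pt "-0.001 0.0 -0.064 0 0.0" --pt "-0.001 0.0 -0.064 0 0.0" --pt "-0.001 0.0 -0.064 0 0.0" --pt "-0.001 0.0 -0.064 0 0.0" --squeeze 25

```text
time_s: 6.12
ee_pos: [426.0, 211.1, 37.4]
ee_rot: [122.6, 89.8, 24.0]
force: [0.3, 0.1, 0.7]
gripper_width: 21.6
```

```bash
python3 w.py w3
```

```text
t 6.12 tcp [426.  211.1  37.4] jaw az -8.7 tilt [0.003 0.001] F [0.3 0.1 0.7] w 21.6 q [ 25.  17. 114.  -0.  49.  34.]
```

Request:
play_rows --pt "0 0 0 0 0" --pt "0 0 0 0 0" --pt "0 0 0 0 0" --pt "0 0 0 0 0" --pt "0 0 0.01 0 0" --pt "0 0 0.03 0 0" --pt "0 0 0.06 0 0" --pt "0 0 0.1 0 0"

```text
time_s: 6.83
ee_pos: [422.9, 209.6, 135.0]
ee_rot: [-55.8, 89.6, -154.5]
force: [1.1, 0.5, 0.8]
gripper_width: 0.7
```

```bash
python3 w.py w4
```

```text
t 6.83 tcp [422.9 209.6 135. ] jaw az -8.7 tilt [-0.006 -0.003] F [1.1 0.5 0.8] w 0.7 q [ 25.  11. 106.  -0.  64.  34.]
```

View pics/w4.png

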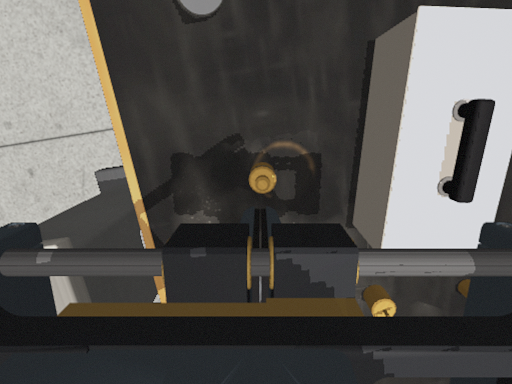

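```bash
python3 z.py w3 426 212 54 55;python3 z.py w4 426 212 54 50; python3 - <<'E'
import cv2,numpy as np
cv2.imwrite('pics/w34.png',np.hstack([cv2.resize(cv2.imread(f'pics/w{i}c.png'),(395,395)) for i in (3,4)]))
from h import *
f=grab_frame('side');cv2.imwrite('pics/s1.png',cv2.resize(f['img'][200:320,220:360],None,fx=4,fy=4,interpolation=cv2.INTER_CUBIC))
E
```

```text
[258.14554719 218.05672601]
[261.95831655 183.45713859]
```

View pics/w34.png

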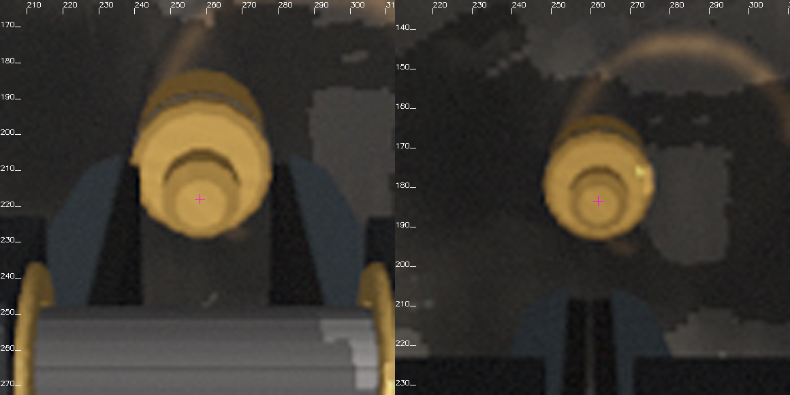

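View pics/s1.png

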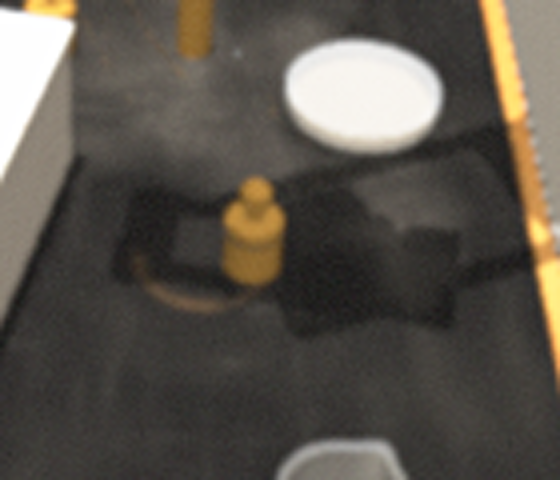

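Request:
play_rows --pt "0 0 0 0 0.45" --pt "0 0 0 0 0.45" --pt "0 0 0 0 0.45" --pt "0 0 0 0 0.45" --pt "0 0 0 0 0.45" --pt "0 0 0 0 0.45" --pt "0 0 -0.03 0 0.45" --pt "0 0 -0.05 0 0.45"

```text
time_s: 7.6
ee_pos: [425.0, 210.6, 85.1]
ee_rot: [117.8, 90.0, 19.1]
force: [-0.3, -0.2, -0.4]
gripper_width: 41.0
```

Request:
play_rows --pt "0 0.0005 -0.03 0 0.45" --pt "0 0.0005 -0.045 0 0.45" --pt "0 0.0005 -0.051 0 0.4" --pt "0 0.0005 -0.051 0 0" --pt "0 0.0005 -0.051 0 0" --pt "0 0.0005 -0.051 0 0" --pt "0 0.0005 -0.051 0 0" --pt "0 0.0005 -0.051 0 0" --squeeze 35

```text
time_s: 8.27
ee_pos: [425.6, 211.4, 36.0]
ee_rot: [122.9, 89.9, 24.3]
force: [-0.5, -0.7, -0.0]
gripper_width: 5.8
```

```bash
python3 w.py w5;python3 z.py w5 426 212 54 55
```

```text
t 8.27 tcp [425.6 211.4  36. ] jaw az -8.7 tilt [0.002 0.001] F [-0.5 -0.7 -0. ] w 5.8 q [ 25.  17. 114.  -0.  49.  34.]
[258.68681507 219.14074842]
```

View pics/w5c.png

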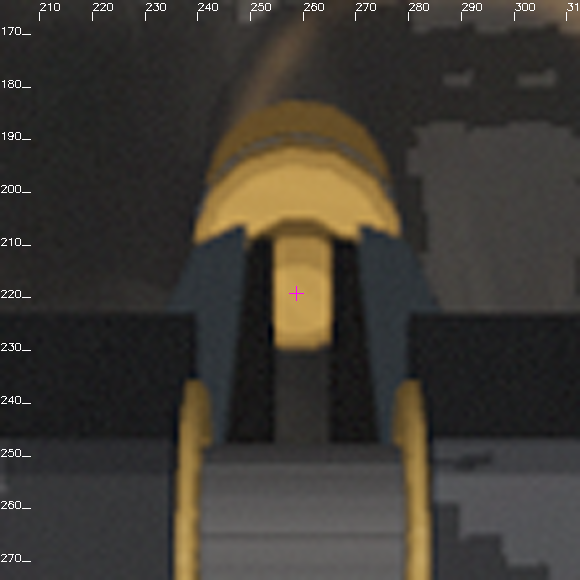

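```bash
python3 - <<'E'
from h import *
st=sensors.state();print(st['gripper_width'],st['ee_pos'],st['force'])
f=grab_frame('side');a,b,s=225,190,5.5
im=cv2.resize(f['img'][b:b+105,a:a+130],None,fx=s,fy=s,interpolation=cv2.INTER_CUBIC)
for X,c in [(st['ee_pos'],(255,0,255)),((426,211.5,54),(0,255,0)),((426,211.5,0),(255,255,0))]:
    q=(proj(f,X)+.5-[a,b])*s;cv2.drawMarker(im,tuple(map(int,q)),c,0,16);print(q)
cv2.imwrite('pics/s2.png',im)
E
```

```text
2.19590327392887 [425.45857035 211.33484329  35.85221828] [-0.3384635  -0.20581943  0.03932828]
[323.45370939 340.31680335]
[324.28132637 303.14859534]
[317.6417227 412.0039545]
```

View pics/s2.png

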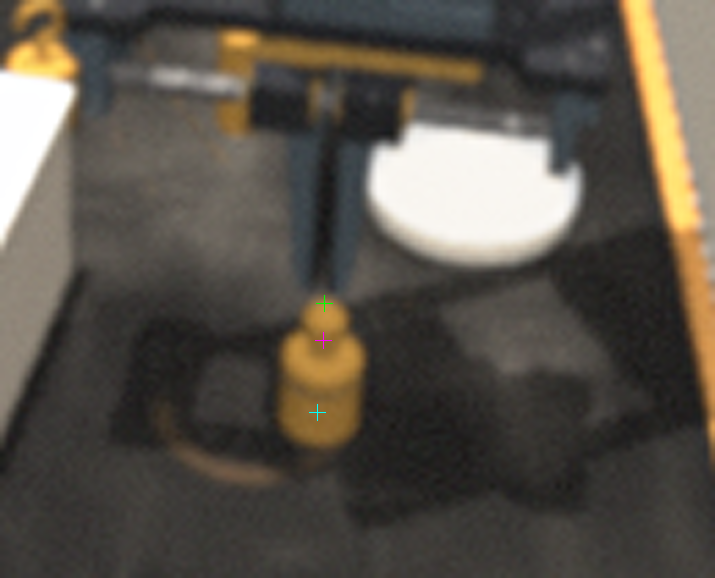

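```bash
python3 - <<'E'
from h import *
import pickle
f,st=pickle.load(open('w5.pkl','rb'));s,_=pickle.load(open('side0.pkl','rb'))
for q in [(308,286),(345,288),(325,288)]:
  for p in [(251,208),(265,208),(258.5,208)]:
    o1,d1=ray(f,p,st);o2,d2=ray(s,(225+q[0]/5.5-.5,190+q[1]/5.5-.5))
    l=np.linalg.lstsq(np.stack([d1,-d2],1),o2-o1,rcond=None)[0];print(q,p,(o1+l[0]*d1).round(),(o2+l[1]*d2).round())
E
```

```text
(308, 286) (251, 208) [424. 228.  77.] [433. 228.  76.]
(308, 286) (265, 208) [432. 226.  74.] [433. 226.  74.]
(308, 286) (258.5, 208) [428. 227.  75.] [433. 227.  75.]
(345, 288) (251, 208) [424. 227.  74.] [420. 227.  75.]
(345, 288) (265, 208) [432. 226.  74.] [420. 226.  74.]
(345, 288) (258.5, 208) [428. 226.  74.] [420. 226.  74.]
(325, 288) (251, 208) [424. 227.  75.] [427. 227.  75.]
(325, 288) (265, 208) [432. 225.  73.] [427. 226.  73.]
(325, 288) (258.5, 208) [428. 226.  74.] [427. 226.  74.]
```

Request:
play_rows --pt "0 0 0 0 0.45" --pt "0 0 0 0 0.45" --pt "0 0 0 0 0.45" --pt "0 0 0 0 0.45" --pt "0 0 0 0 0.45" --pt "0 0 0 0 0.45" --pt "0 0 -0.01 0 0.45" --pt "0 0 -0.02 0 0.45"

```text
time_s: 9.03
ee_pos: [425.5, 211.3, 15.3]
ee_rot: [122.3, 89.9, 23.7]
force: [0.5, -0.1, -0.5]
gripper_width: 41.4
```

Request:
play_rows --pt "0 0.0005 -0.005 0 0.45" --pt "0 0.0005 -0.01 0 0.45" --pt "0 0.0005 -0.014 0 0.45" --pt "0 0.0005 -0.014 0 0.45" --pt "0 0.0005 -0.014 0 0.3" --pt "0 0.0005 -0.014 0 0.2" --pt "0 0.0005 -0.014 0 0" --pt "0 0.0005 -0.014 0 0" --squeeze 30

```text
time_s: 9.7
ee_pos: [425.2, 211.7, 1.3]
ee_rot: [121.0, 90.0, 22.4]
force: [0.6, -0.1, 0.7]
gripper_width: 17.2
```

```bash
python3 w.py w6;python3 z.py w6 426 212 54 55
```

```text
t 9.7 tcp [425.2 211.7   1.3] jaw az -8.7 tilt [0.001 0.   ] F [ 0.6 -0.1  0.7] w 17.2 q [ 25.  20. 116.  -0.  44.  34.]
[259.28785332 239.93762026]
```

View pics/w6c.png

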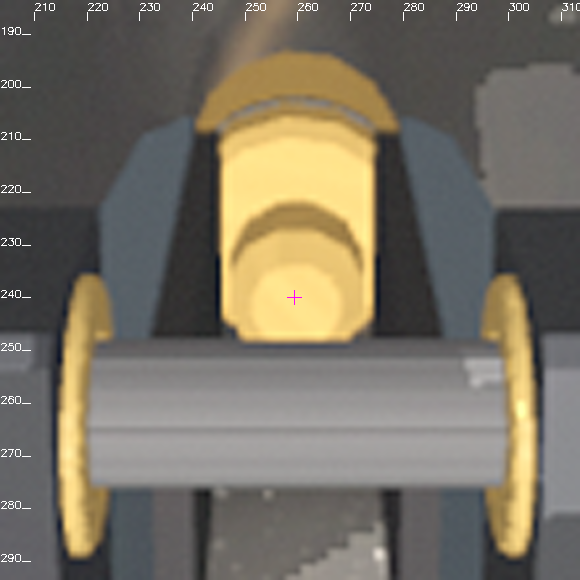

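Now the knob is between the pads (columns 245–275, row ~240): the real finger ends are about 38 mm behind the reported TCP. Hold and lift.

Request:
play_rows --pt "0 0 0 0 0" --pt "0 0 0 0 0" --pt "0 0 0 0 0" --pt "0 0 0 0 0" --pt "0 0 0.005 0 0" --pt "0 0 0.02 0 0" --pt "0 0 0.04 0 0" --pt "0 0 0.07 0 0"

```text
time_s: 10.42
ee_pos: [422.6, 210.4, 69.8]
ee_rot: [-55.0, 89.6, -153.6]
force: [0.8, -0.8, -2.3]
gripper_width: 14.4
```

```bash
python3 w.py w7
```

```text
t 10.42 tcp [422.6 210.4  69.8] jaw az -8.6 tilt [-0.006 -0.003] F [ 0.8 -0.8 -2.3] w 14.4 q [ 25.  15. 111.  -0.  54.  34.]
```

View pics/w7.png

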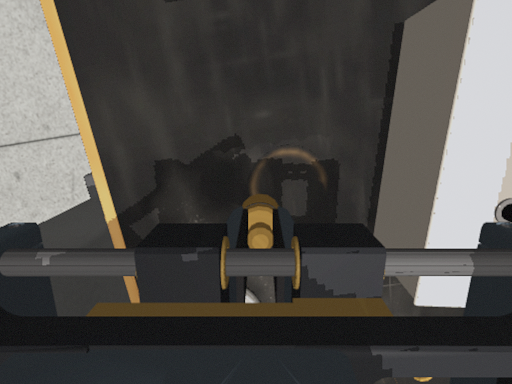

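Request:
play_rows --pt "0 0 0.03 0 0" --pt "0.005 -0.015 0.06 0 0" --pt "0.015 -0.045 0.085 0 0" --pt "0.025 -0.08 0.105 0 0" --pt "0.035 -0.115 0.12 0 0" --pt "0.045 -0.15 0.12 0 0" --pt "0.055 -0.185 0.12 0 0" --pt "0.065 -0.22 0.12 0 0"

```text
time_s: 11.13
ee_pos: [489.8, -10.2, 191.2]
ee_rot: [98.4, 90.0, -0.2]
force: [1.1, 0.5, -2.3]
gripper_width: 14.7
```

Request:
play_rows --pt "0.01 -0.037 0 0 0" --pt "0.02 -0.074 0 0 0" --pt "0.03 -0.111 0 0 0" --pt "0.04 -0.148 0 0 0" --pt "0.05 -0.185 0 0 0" --pt "0.06 -0.222 0 0 0" --pt "0.07 -0.255 0 0 0" --pt "0.075 -0.28 0 0 0"

```text
time_s: 11.8
ee_pos: [565.2, -291.4, 190.0]
ee_rot: [-43.6, 90.0, -142.4]
force: [2.1, 0.2, -1.2]
gripper_width: 14.5
```

Request:
play_rows --pt "0.005 -0.02 0 0 0" --pt "0.007 -0.035 0 0 0" --pt "0.007 -0.04 0 0 0" --pt "0.007 -0.04 0 0 0" --pt "0.007 -0.04 0 0 0" --pt "0.007 -0.04 0 0 0" --pt "0.007 -0.04 0 0 0" --pt "0.007 -0.04 0 0 0"

```text
time_s: 12.47
ee_pos: [572.0, -327.4, 191.4]
ee_rot: [97.6, 90.0, -1.0]
force: [0.2, -0.4, -2.1]
gripper_width: 14.5
```

```bash
python3 w.py w8 socket_wide:40 socket_mid:40 socket_narrow:40 weight_large:60
```

```text
t 12.47 tcp [ 572.  -327.4  191.4] jaw az -8.6 tilt [ 0. -0.] F [ 0.2 -0.4 -2.1] w 14.5 q [-31.  26.  76.   0.  79. -22.]
 in socket_wide [256. 168.] 0.91 @z 40.0 [ 568.7 -319.7]
 pt socket_wide [258. 162.] 0.82 @0 [ 572.  -319.6]
 in socket_mid [120. 102.] 0.72 @z 40.0 [ 422.9 -218.7]
 in socket_mid [253. 116.] 0.62 @z 40.0 [ 575.2 -258.1]
 pt socket_mid [255. 164.] 0.62 @0 [ 567.3 -321.9]
 pt socket_mid [254. 117.] 0.58 @0 [ 575.8 -259. ]
 in socket_narrow [252.  65.] 0.94 @z 40.0 [ 582.9 -202.1]
 pt socket_narrow [252.  70.] 0.92 @0 [ 581.3 -202. ]
 in weight_large [ 50. 122.] 0.9 @z 60.0 [ 348.  -230.4]
 in weight_large [31. 60.] 0.78 @z 60.0 [ 348.5 -165. ]
 in weight_large [125.  27.] 0.64 @z 60.0 [ 457.  -148.8]
 pt weight_large [131. 105.] 0.95 @0 [ 418.3 -219.7]
 pt weight_large [133.  33.] 0.92 @0 [ 443.2 -137.8]
 pt weight_large [ 67. 119.] 0.89 @0 [ 330.2 -225.1]
```

View pics/w8.png

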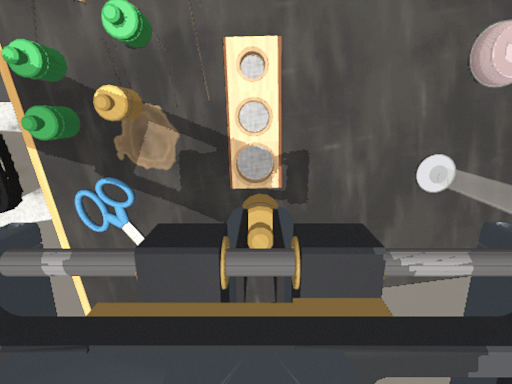

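```bash
python3 z.py w8 575 -258 40 80;
```

```text
[252.79704259 116.16300347]
```

View pics/w8c.png

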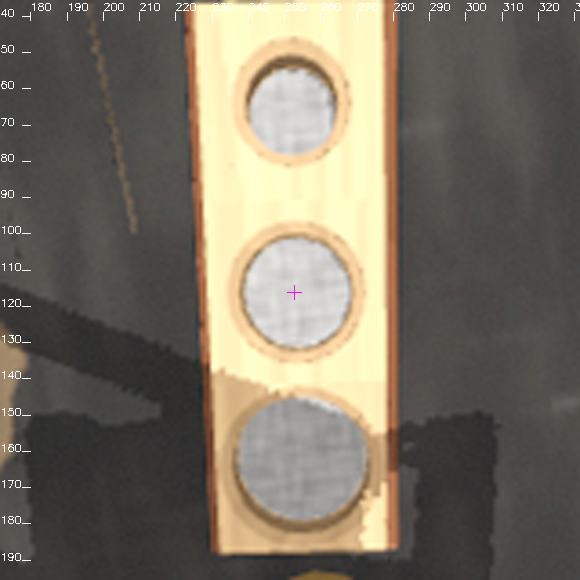

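```bash
python3 - <<'E'
from h import *
import pickle
f,st=pickle.load(open('w8.pkl','rb'))
P=[at(f,p,40,st) for p in [(252.2,63.5),(253.5,116),(254.7,162.5)]]
for p in P: print(p.round(1))
print([np.linalg.norm(P[i]-P[i+1]).round(1) for i in (0,1)],np.degrees(np.arctan2(*(P[2]-P[0])[:2][::-1])))
E
```

```text
[ 583.4 -200.4   40. ]
[ 575.9 -257.9   40. ]
[ 568.7 -313.3   40. ]
[np.float64(58.0), np.float64(55.8)] -97.41931320371509
```

Request:
play_rows --pt "0.002 0.035 0 0 0" --pt "0.004 0.06 0 0 0" --pt "0.004 0.07 -0.03 0.0 0" --pt "0.004 0.07 -0.06 0.0 0" --pt "0.004 0.07 -0.09 0.0 0" --pt "0.004 0.07 -0.12 0.0 0" --pt "0.004 0.07 -0.13 0.0 0" --pt "0.004 0.07 -0.13 0.0 0"

```text
time_s: 13.58
ee_pos: [573.8, -257.5, 58.1]
ee_rot: [-106.8, 89.6, 154.5]
force: [0.0, -0.4, -1.9]
gripper_width: 14.6
```

```bash
python3 w.py w9; python3 z.py w9 576 -258 40 90
```

```text
t 13.58 tcp [ 573.8 -257.5   58.1] jaw az -8.7 tilt [-0.006  0.003] F [ 0.  -0.4 -1.9] w 14.6 q [-25.  28.  91.   0.  61. -17.]
[261.4111106  204.95474652]
```

View pics/w9c.png

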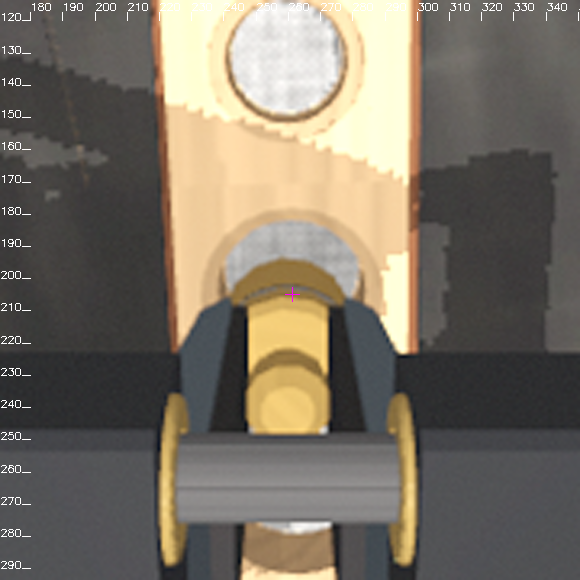

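Request:
play_rows --pt "0.001 0 0 0 0" --pt "0.001 0 0 0 0" --pt "0.001 0 -0.008 0 0" --pt "0.001 0 -0.016 0 0" --pt "0.001 0 -0.024 0 0" --pt "0.001 0 -0.031 0 0" --pt "0.001 0 -0.036 0 0" --pt "0.001 0 -0.036 0 0"

```text
time_s: 14.3
ee_pos: [575.8, -257.9, 23.2]
ee_rot: [-106.8, 89.8, 154.6]
force: [-0.2, 0.2, -2.5]
gripper_width: 14.5
```

```bash
python3 w.py w10; python3 z.py w10 576 -258 40 90
```

```text
t 14.3 tcp [ 575.8 -257.9   23.2] jaw az -8.7 tilt [-0.003  0.001] F [-0.2  0.2 -2.5] w 14.5 q [-25.  30.  93.   0.  56. -17.]
[258.54935852 219.49918432]
```

View pics/w10c.png

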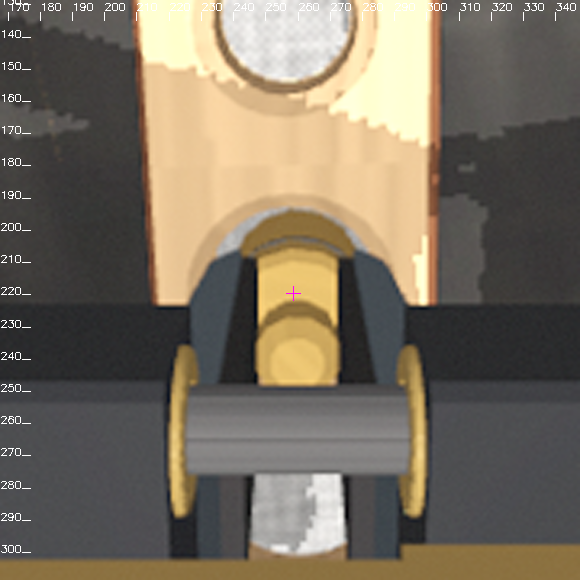

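Request:
play_rows --pt "0 0 -0.003 0 0" --pt "0 0 -0.0055 0 0" --pt "0 0 -0.007 0 0" --pt "0 0 -0.007 0 0" --pt "0 0 -0.007 0 0.35" --pt "0 0 -0.007 0 0.35" --pt "0 0 -0.007 0 0.35" --pt "0 0 -0.007 0 0.35"

```text
time_s: 15.02
ee_pos: [577.3, -258.6, 18.5]
ee_rot: [75.8, 89.9, -22.9]
force: [0.3, 0.0, -0.1]
gripper_width: 31.6
```

Request:
play_rows --pt "0 0 0.0 0 0.4" --pt "0 0 0.01 0 0.4" --pt "0 0 0.03 0 0.4" --pt "0 0 0.06 0 0.4" --pt "0 0 0.09 0 0.4" --pt "0 0 0.12 0 0.4" --pt "0 0 0.12 0 0.4" --pt "0 0 0.12 0 0.4"

```text
time_s: 15.68
ee_pos: [578.2, -259.0, 141.1]
ee_rot: [73.8, 89.7, -24.8]
force: [-0.4, 0.7, 0.2]
gripper_width: 36.5
```

```bash
python3 w.py w11; python3 z.py w11 576 -258 40 90
```

```text
t 15.68 tcp [ 578.2 -259.   141.1] jaw az -8.7 tilt [ 0.005 -0.002] F [-0.4  0.7  0.2] w 36.5 q [-25.  25.  85.   0.  70. -17.]
[256.23874584 181.3060777 ]
```

View pics/w11c.png

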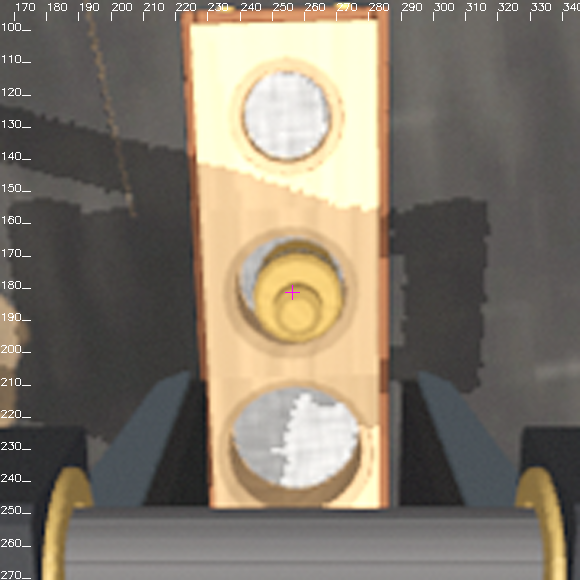

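Request:
play_rows --pt "-0.03 0.01 0.01 0 0.45" --pt "-0.065 0.02 0.01 0 0.45" --pt "-0.1 0.03 0.01 0 0.45" --pt "-0.13 0.038 0.01 0 0.45" --pt "-0.155 0.044 0 0 0.45" --pt "-0.163 0.047 -0.02 0 0.45" --pt "-0.163 0.047 -0.03 0 0.45" --pt "-0.163 0.047 -0.03 0 0.45"

```text
time_s: 16.4
ee_pos: [410.6, -209.8, 105.2]
ee_rot: [-110.1, 89.6, 151.2]
force: [-0.5, -0.4, -0.8]
gripper_width: 40.9
```

```bash
python3 w.py w12; python3 z.py w12 414 -212 67 90
```

```text
t 16.4 tcp [ 410.6 -209.8  105.2] jaw az -8.7 tilt [-0.006  0.003] F [-0.5 -0.4 -0.8] w 40.9 q [-28.  12. 110.   0.  59. -20.]
[263.15126754 199.84452281]
```

View pics/w12c.png

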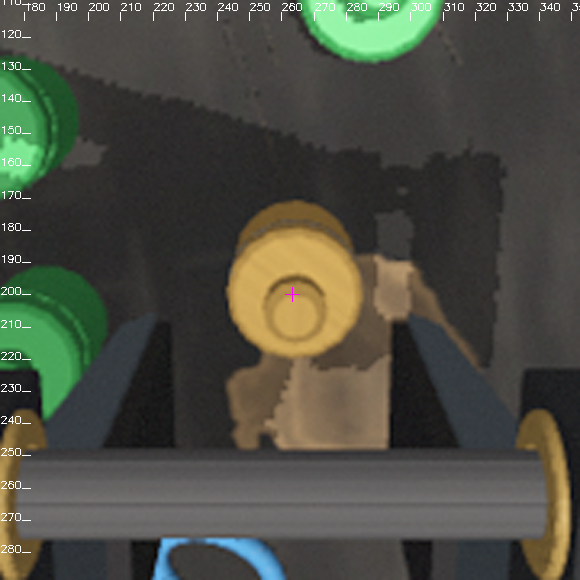

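```bash
python3 - <<'E'
from h import *
import pickle
f,st=pickle.load(open('w12.pkl','rb'))
print(at(f,(264.4,205.1),67,st),at(f,(264,199.3),47,st)); print(sensors.state()['ee_pos'])
E
```

```text
[ 414.37461713 -216.94535134   67.        ] [ 414.08727689 -217.30042456   47.        ]
[ 412.17209843 -210.60554401  106.43664869]
```

Request:
play_rows --pt "0.001 -0.006 -0.02 0 0.45" --pt "0.001 -0.006 -0.045 0 0.45" --pt "0.001 -0.006 -0.07 0 0.45" --pt "0.001 -0.006 -0.085 0 0.45" --pt "0.001 -0.006 -0.093 0 0.45" --pt "0.001 -0.006 -0.093 0 0.45" --pt "0.001 -0.006 -0.093 0 0.3" --pt "0.001 -0.006 -0.093 0 0.2"

```text
time_s: 17.12
ee_pos: [416.1, -218.0, 16.1]
ee_rot: [70.3, 89.9, -28.4]
force: [-0.4, -0.7, 0.1]
gripper_width: 30.5
```

Request:
play_rows --pt "0 0 0 0 0.1" --pt "0 0 0 0 0" --pt "0 0 0 0 0" --pt "0 0 0 0 0" --pt "0 0 0 0 0" --pt "0 0 0 0 0" --pt "0 0 0.003 0 0" --pt "0 0 0.01 0 0" --squeeze 45

```text
time_s: 17.78
ee_pos: [413.9, -216.8, 24.3]
ee_rot: [-115.3, 89.9, 146.0]
force: [-0.3, -0.7, -5.0]
gripper_width: 15.9
```

```bash
python3 w.py w13; python3 z.py w13 414 -217 67 60
```

```text
t 17.78 tcp [ 413.9 -216.8   24.3] jaw az -8.7 tilt [-0.002  0.001] F [-0.3 -0.7 -5. ] w 15.9 q [-29.  18. 115.   0.  47. -20.]
[258.01278081 234.11185338]
```

View pics/w13c.png

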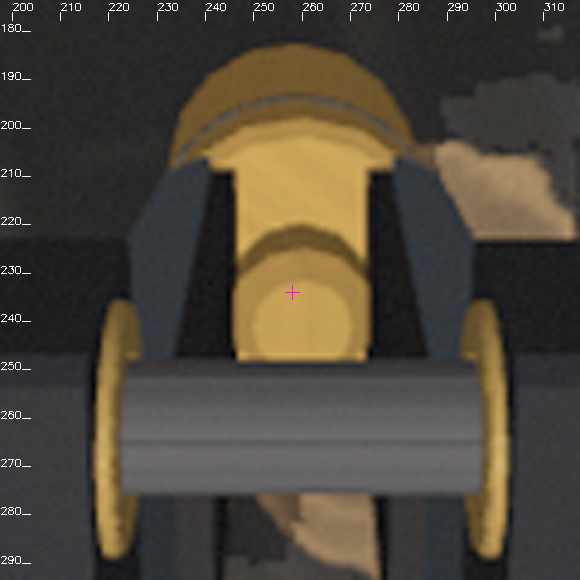

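Request:
play_rows --pt "0 0 0.02 0 0" --pt "0 0 0.05 0 0" --pt "0.02 -0.013 0.08 0 0" --pt "0.05 -0.032 0.09 0 0" --pt "0.08 -0.051 0.09 0 0" --pt "0.11 -0.07 0.09 0 0" --pt "0.14 -0.089 0.09 0 0" --pt "0.154 -0.098 0.09 0 0"

```text
time_s: 18.5
ee_pos: [572.8, -317.9, 114.3]
ee_rot: [67.9, 89.8, -30.8]
force: [0.2, 0.2, -5.2]
gripper_width: 16.3
```

Request:
play_rows --pt "0 0 0 0 0" --pt "0 0 0 0 0" --pt "0 0 -0.01 0 0" --pt "0 0 -0.025 0 0" --pt "0 0 -0.035 0 0" --pt "0 0 -0.042 0 0" --pt "0 0 -0.042 0 0" --pt "0 0 -0.042 0 0"

```text
time_s: 19.17
ee_pos: [568.4, -315.1, 72.7]
ee_rot: [-115.7, 89.9, 145.7]
force: [0.3, 0.2, -4.2]
gripper_width: 16.0
```

```bash
python3 w.py w14; python3 z.py w14 568.4 -315.5 40 90
```

```text
t 19.17 tcp [ 568.4 -315.1   72.7] jaw az -8.7 tilt [-0.001  0.001] F [ 0.3  0.2 -4.2] w 16.0 q [-30.  29.  87.   0.  64. -21.]
[258.73908803 200.12867913]
```

View pics/w14c.png

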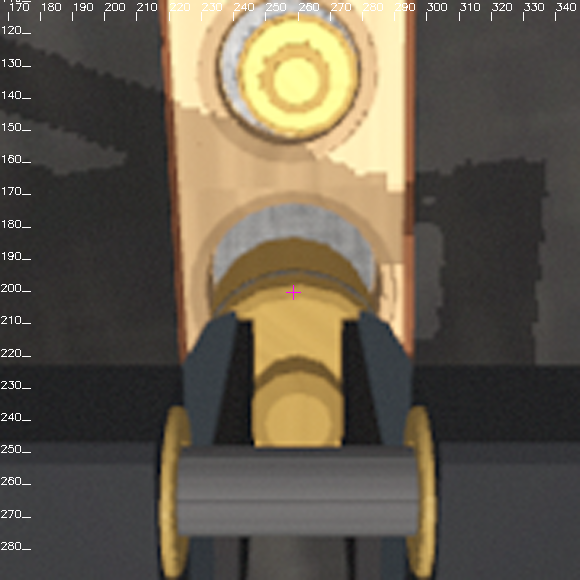

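Request:
play_rows --pt "0 0 -0.008 0 0" --pt "0 0 -0.016 0 0" --pt "0 0 -0.024 0 0" --pt "0 0 -0.031 0 0" --pt "0 0 -0.037 0 0" --pt "0 0 -0.041 0 0" --pt "0 0 -0.042 0 0" --pt "0 0 -0.042 0 0"

```text
time_s: 19.88
ee_pos: [568.9, -315.4, 30.7]
ee_rot: [-123.7, 90.0, 137.7]
force: [-0.1, -0.2, -4.6]
gripper_width: 16.5
```

```bash
python3 w.py w15; python3 z.py w15 568.4 -315.5 40 90
```

```text
t 19.88 tcp [ 568.9 -315.4   30.7] jaw az -8.7 tilt [-0.  0.] F [-0.1 -0.2 -4.6] w 16.5 q [-30.  31.  90.   0.  59. -21.]
[257.7126655  216.07042686]
```

View pics/w15c.png

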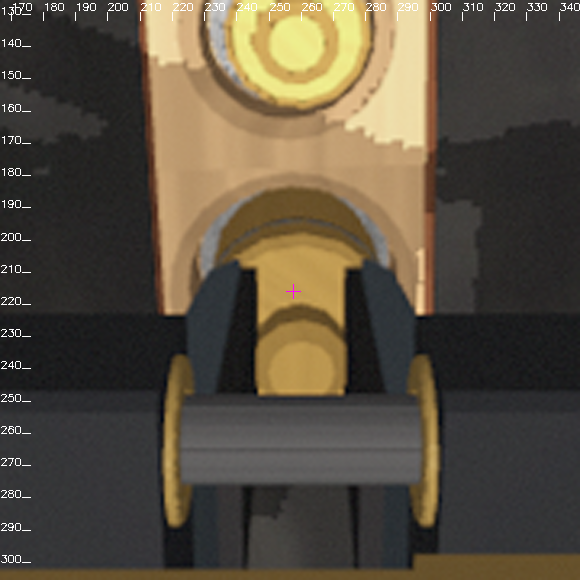

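Inside. Lower 1.5 mm, release, rise.

Request:
play_rows --pt "0 0 -0.001 0 0" --pt "0 0 -0.0015 0 0" --pt "0 0 -0.0015 0 0.15" --pt "0 0 -0.0015 0 0.3" --pt "0 0 -0.0015 0 0.4" --pt "0 0 -0.0015 0 0.4" --pt "0 0 -0.0015 0 0.4" --pt "0 0 -0.0015 0 0.4"

```text
time_s: 20.6
ee_pos: [569.3, -315.7, 30.1]
ee_rot: [71.4, 89.9, -27.3]
force: [0.5, 0.2, -0.8]
gripper_width: 36.3
```

Request:
play_rows --pt "0 0 0.01 0 0.4" --pt "0 0 0.03 0 0.4" --pt "0 0 0.06 0 0.4" --pt "0 0 0.09 0 0.4" --pt "0 0 0.12 0 0.4" --pt "0 0 0.13 0 0.4" --pt "0 0 0.13 0 0.4" --pt "0 0 0.13 0 0.4"

```text
time_s: 21.27
ee_pos: [568.7, -315.3, 159.5]
ee_rot: [77.0, 90.0, -21.7]
force: [0.4, 0.2, -0.9]
gripper_width: 36.7
```

```bash
python3 w.py w16; python3 z.py w16 568.4 -300 40 90
```

```text
t 21.27 tcp [ 568.7 -315.3  159.5] jaw az -8.7 tilt [ 0. -0.] F [ 0.4  0.2 -0.9] w 36.7 q [-30.  26.  80.   0.  74. -21.]
[256.65906876 165.48906897]
```

View pics/w16c.png

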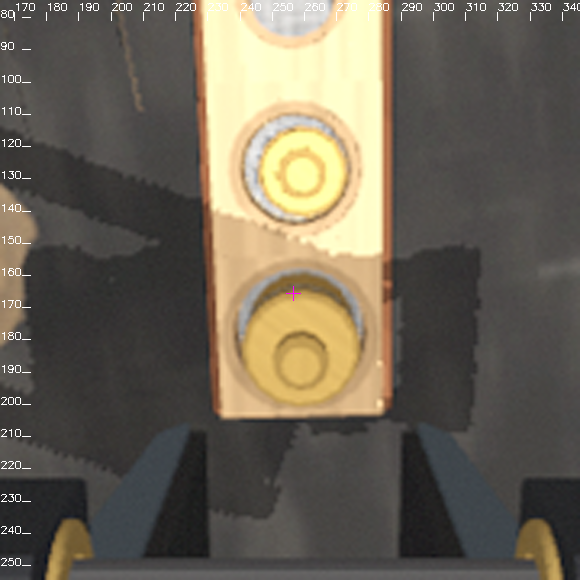

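Request:
play_rows --pt "0.01 0.035 0 0 0.4" --pt "0.02 0.075 0 0 0.4" --pt "0.032 0.115 0 0 0.4" --pt "0.044 0.155 0 0 0.4" --pt "0.056 0.195 0 0 0.4" --pt "0.068 0.235 0 0 0.4" --pt "0.08 0.275 0 0 0.4" --pt "0.09 0.31 0 0 0.4"

```text
time_s: 21.98
ee_pos: [657.9, -2.7, 156.7]
ee_rot: [-87.8, 89.7, 173.6]
force: [0.5, -0.3, 0.5]
gripper_width: 36.1
```

Request:
play_rows --pt "0.005 0.02 -0.01 0 0.4" --pt "0.008 0.028 -0.03 0 0.4" --pt "0.008 0.028 -0.05 0 0.4" --pt "0.008 0.028 -0.07 0 0.4" --pt "0.008 0.028 -0.07 0 0.4" --pt "0.008 0.028 -0.07 0 0.4" --pt "0.008 0.028 -0.07 0 0.4" --pt "0.008 0.028 -0.07 0 0.4"

```text
time_s: 22.65
ee_pos: [667.6, 22.3, 90.6]
ee_rot: [99.3, 89.9, 0.7]
force: [-0.1, 0.2, 0.9]
gripper_width: 36.5
```

```bash
python3 w.py w17; python3 z.py w17 667 22.5 51 90
```

```text
t 22.65 tcp [667.6  22.3  90.6] jaw az -8.7 tilt [0.002 0.   ] F [-0.1  0.2  0.9] w 36.5 q [ 1. 30. 83. -0. 67. 10.]
[257.81274579 197.43522612]
```

View pics/w17c.png

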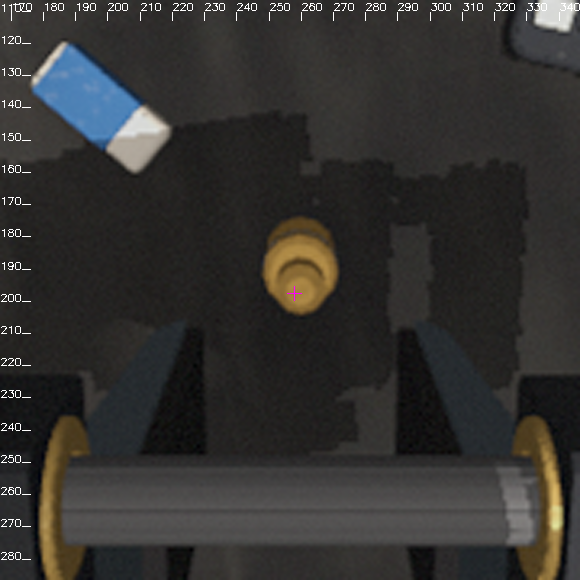

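Request:
play_rows --pt "0.001 0.0005 -0.02 0 0.4" --pt "0.001 0.0005 -0.045 0 0.4" --pt "0.001 0.0005 -0.07 0 0.4" --pt "0.001 0.0005 -0.085 0 0.4" --pt "0.001 0.0005 -0.092 0 0.4" --pt "0.001 0.0005 -0.092 0 0.4" --pt "0.001 0.0005 -0.092 0 0.3" --pt "0.001 0.0005 -0.092 0 0.2" --squeeze 25

```text
time_s: 23.37
ee_pos: [669.3, 23.0, -0.6]
ee_rot: [100.0, 89.8, 1.3]
force: [0.2, 1.2, 0.6]
gripper_width: 25.9
```

Request:
play_rows --pt "0 0 0 0 0.1" --pt "0 0 0 0 0" --pt "0 0 0 0 0" --pt "0 0 0 0 0" --pt "0 0 0 0 0" --pt "0 0 0 0 0" --pt "0 0 0.003 0 0" --pt "0 0 0.01 0 0"

```text
time_s: 24.03
ee_pos: [666.8, 23.1, 6.6]
ee_rot: [-79.5, 89.8, -178.2]
force: [0.1, 0.6, -1.8]
gripper_width: 12.6
```

```bash
python3 w.py w18; python3 z.py w18 668 23 51 60
```

```text
t 24.03 tcp [666.8  23.1   6.6] jaw az -8.6 tilt [-0.003 -0.   ] F [ 0.1  0.6 -1.8] w 12.6 q [ 1. 34. 89. -0. 57. 10.]
[259.81756477 234.916841  ]
```

View pics/w18c.png

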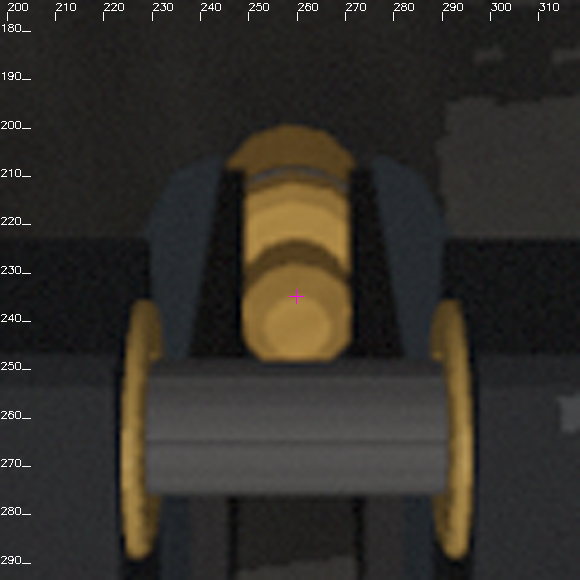

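Request:
play_rows --pt "0 0 0.025 0 0" --pt "0 0 0.05 0 0" --pt "-0.01 -0.025 0.08 0 0" --pt "-0.023 -0.06 0.08 0 0" --pt "-0.036 -0.095 0.08 0 0" --pt "-0.049 -0.13 0.08 0 0" --pt "-0.062 -0.165 0.08 0 0" --pt "-0.075 -0.2 0.08 0 0"

```text
time_s: 24.75
ee_pos: [592.0, -178.4, 87.7]
ee_rot: [67.1, 90.0, -31.6]
force: [-0.1, -0.4, -1.9]
gripper_width: 12.7
```

Request:
play_rows --pt "-0.007 -0.015 0 0 0" --pt "-0.009 -0.0235 0 0 0" --pt "-0.009 -0.0235 -0.01 0 0" --pt "-0.009 -0.0235 -0.02 0 0" --pt "-0.009 -0.0235 -0.03 0 0" --pt "-0.009 -0.0235 -0.03 0 0" --pt "-0.009 -0.0235 -0.03 0 0" --pt "-0.009 -0.0235 -0.03 0 0"

```text
time_s: 25.42
ee_pos: [584.3, -199.5, 57.2]
ee_rot: [-131.9, 90.0, 129.5]
force: [1.4, -1.1, -0.8]
gripper_width: 12.7
```

```bash
python3 w.py w19; python3 z.py w19 583.4 -200.5 40 80
```

```text
t 25.42 tcp [ 584.3 -199.5   57.2] jaw az -8.6 tilt [-0.  0.] F [ 1.4 -1.1 -0.8] w 12.7 q [-20.  27.  93.   0.  59. -11.]
[257.57448532 206.36769757]
```

View pics/w19c.png

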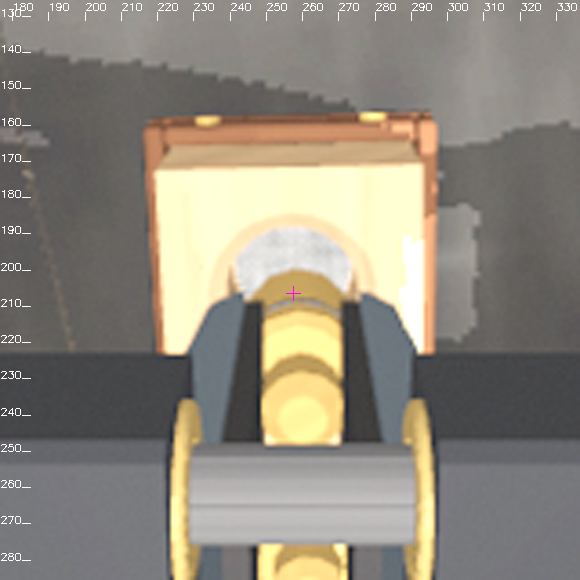

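Request:
play_rows --pt "-0.0015 -0.001 0 0 0" --pt "-0.0015 -0.001 -0.007 0 0" --pt "-0.0015 -0.001 -0.014 0 0" --pt "-0.0015 -0.001 -0.021 0 0" --pt "-0.0015 -0.001 -0.028 0 0" --pt "-0.0015 -0.001 -0.035 0 0" --pt "-0.0015 -0.001 -0.041 0 0" --pt "-0.0015 -0.001 -0.042 0 0"

```text
time_s: 26.13
ee_pos: [581.4, -201.1, 13.8]
ee_rot: [-101.2, 89.8, 160.1]
force: [0.8, -0.4, -1.5]
gripper_width: 12.7
```

```bash
python3 w.py w20; python3 z.py w20 583.4 -200.5 40 80
```

```text
t 26.13 tcp [ 581.4 -201.1   13.8] jaw az -8.7 tilt [-0.003  0.001] F [ 0.8 -0.4 -1.5] w 12.7 q [-20.  30.  96.  -0.  54. -11.]
[260.91621112 222.9774102 ]
```

View pics/w20c.png

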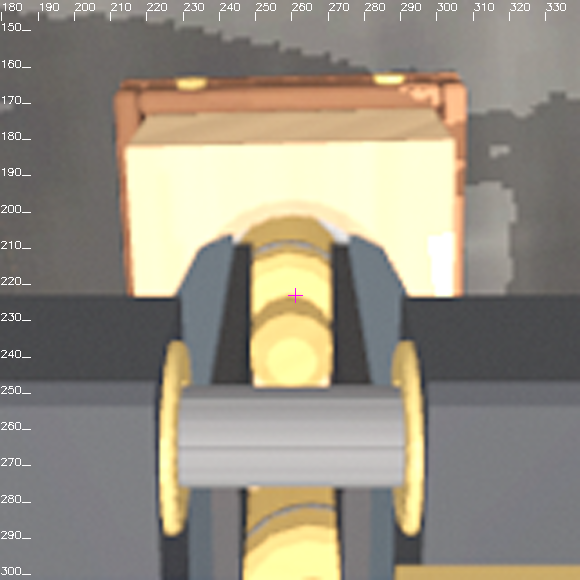

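In and free of side force. Lower 1 mm, release, rise.

Request:
play_rows --pt "0 0 -0.001 0 0" --pt "0 0 -0.001 0 0" --pt "0 0 -0.001 0 0.15" --pt "0 0 -0.001 0 0.3" --pt "0 0 -0.001 0 0.35" --pt "0 0 -0.001 0 0.35" --pt "0 0 -0.001 0 0.35" --pt "0 0 -0.001 0 0.35"

```text
time_s: 26.85
ee_pos: [582.5, -201.5, 14.7]
ee_rot: [79.4, 90.0, -19.3]
force: [-0.2, 0.6, 0.2]
gripper_width: 32.1
```

Request:
play_rows --pt "0 0 0.01 0 0.35" --pt "0 0 0.03 0 0.35" --pt "0 0 0.06 0 0.35" --pt "0 -0.02 0.1 0 0.35" --pt "0 -0.06 0.14 0 0.35" --pt "0 -0.1 0.17 0 0.35" --pt "0 -0.12 0.17 0 0.35" --pt "0 -0.12 0.17 0 0.35"

```text
time_s: 27.52
ee_pos: [583.9, -328.9, 189.9]
ee_rot: [52.3, 89.3, -46.6]
force: [0.1, 0.3, 0.2]
gripper_width: 32.0
```

```bash
python3 w.py w21; python3 z.py w21 576 -258 40 80
```

```text
t 27.52 tcp [ 583.9 -328.9  189.9] jaw az -8.9 tilt [ 0.008 -0.009] F [0.1 0.3 0.2] w 32.0 q [-30.  26.  75.  -0.  78. -21.]
[241.89093287 115.38484537]
```

View pics/w21c.png

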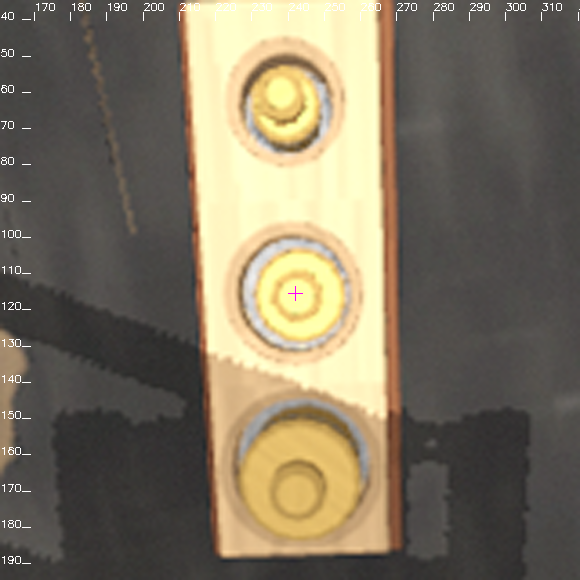

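Request:
play_rows --pt "0 0.035 0.01 0 0.4" --pt "0 0.076 0.02 0 0.4" --pt "0 0.117 0.02 0 0.4" --pt "0 0.158 0.02 0 0.4" --pt "0 0.199 0.02 0 0.4" --pt "0 0.24 0.02 0 0.4" --pt "0 0.281 0.02 0 0.4" --pt "0.002 0.322 0.02 0 0.4"

```text
time_s: 28.23
ee_pos: [582.6, 3.6, 204.3]
ee_rot: [-100.0, 89.9, 161.4]
force: [0.8, -0.2, -0.6]
gripper_width: 36.6
```

Request:
play_rows --pt "0 0.041 0 0 0.4" --pt "0 0.082 0 0 0.4" --pt "0 0.123 0 0 0.4" --pt "0 0.16 0 0 0.4" --pt "0.004 0.185 0 0 0.4" --pt "0.004 0.195 0 0 0.4" --pt "0.004 0.195 0 0 0.4" --pt "0.004 0.195 0 0 0.4"

```text
time_s: 28.9
ee_pos: [587.5, 195.3, 204.1]
ee_rot: [-37.3, 89.9, -135.9]
force: [0.5, -0.7, -0.5]
gripper_width: 36.6
```

```bash
python3 w.py w22 cover:94; python3 z.py w22 590 220 120 95
```

```text
t 28.9 tcp [587.5 195.3 204.1] jaw az -8.6 tilt [-0.001 -0.001] F [ 0.5 -0.7 -0.5] w 36.6 q [17. 22. 80. -0. 78. 26.]
 in cover [259. 135.] 0.92 @z 94.0 [594.6 244.6]
 pt cover [256. 144.] 0.74 @0 [586.8 226.8]
[257.7080349 161.7390839]
```

View pics/w22c.png

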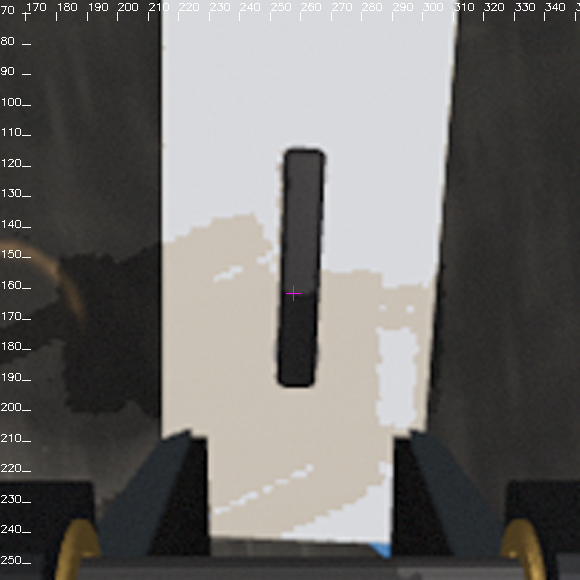

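```bash
python3 - <<'E'
from h import *
import pickle
f,st=pickle.load(open('w22.pkl','rb'))
a=at(f,(261.0,114.6),120,st);b=at(f,(258.3,191.6),120,st)
print(a,b,(a+b)/2,np.linalg.norm(a-b),np.degrees(np.arctan2(*(a-b)[:2])))
E
```

```text
[600.11027062 264.94955247 120.        ] [585.89413576 189.1541532  120.        ] [593.00220319 227.05185284 120.        ] 77.11706062830659 10.622939554832184
```

Request:
play_rows --pt "0.003 0.016 0 -0.014 0.4" --pt "0.0055 0.032 -0.02 -0.028 0.4" --pt "0.0055 0.032 -0.055 -0.028 0.4" --pt "0.0055 0.032 -0.085 -0.028 0.4" --pt "0.0055 0.032 -0.11 -0.028 0.4" --pt "0.0055 0.032 -0.125 -0.028 0.4" --pt "0.0055 0.032 -0.125 -0.028 0.4" --pt "0.0055 0.032 -0.125 -0.028 0.4"

```text
time_s: 29.72
ee_pos: [593.8, 226.2, 79.3]
ee_rot: [-52.0, 89.9, -152.3]
force: [-0.1, 0.1, -0.0]
gripper_width: 36.9
```

```bash
python3 w.py w23; python3 z.py w23 593 227.5 120 90
```

```text
t 29.72 tcp [593.8 226.2  79.3] jaw az -10.4 tilt [-0.001 -0.001] F [-0.1  0.1 -0. ] w 36.9 q [20. 28. 89. -0. 63. 30.]
[256.27124034 231.11559299]
```

View pics/w23c.png

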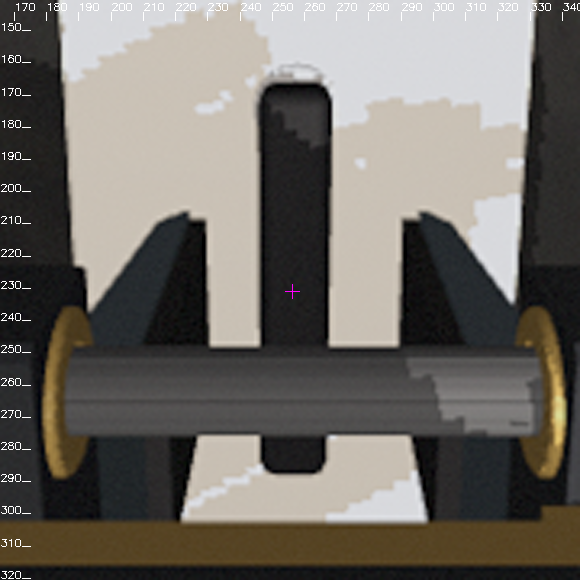

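Request:
play_rows --pt "0 0.001 -0.008 0 0.4" --pt "0 0.001 -0.015 0 0.4" --pt "0 0.001 -0.018 0 0.4" --pt "0 0.001 -0.018 0 0.3" --pt "0 0.001 -0.018 0 0.2" --pt "0 0.001 -0.018 0 0.1" --pt "0 0.001 -0.018 0 0" --pt "0 0.001 -0.018 0 0" --squeeze 50

```text
time_s: 30.43
ee_pos: [593.6, 228.7, 61.7]
ee_rot: [-93.5, 90.0, 166.3]
force: [-1.3, 0.4, -0.2]
gripper_width: 13.3
```

Request:
play_rows --pt "0 0 0 0 0" --pt "0 0 0 0 0" --pt "0 0 0 0 0" --pt "0 0 0 0 0" --pt "0 0 0.003 0 0" --pt "0 0 0.008 0 0" --pt "0 0 0.014 0 0" --pt "0 0 0.02 0 0"

```text
time_s: 31.1
ee_pos: [594.0, 228.4, 81.8]
ee_rot: [-2.4, 90.0, -102.6]
force: [0.2, 0.1, -3.2]
gripper_width: 13.2
```

```bash
python3 w.py w24; python3 - <<'E'
from h import *
f=grab_frame('side');cv2.imwrite('pics/s3.png',cv2.resize(f['img'][120:330,120:360],None,fx=2.8,fy=2.8))
E
```

```text
t 31.1 tcp [594.  228.4  81.8] jaw az -10.3 tilt [-0. -0.] F [ 0.2  0.1 -3.2] w 13.2 q [20. 28. 89. -0. 64. 30.]
```

View pics/s3.png

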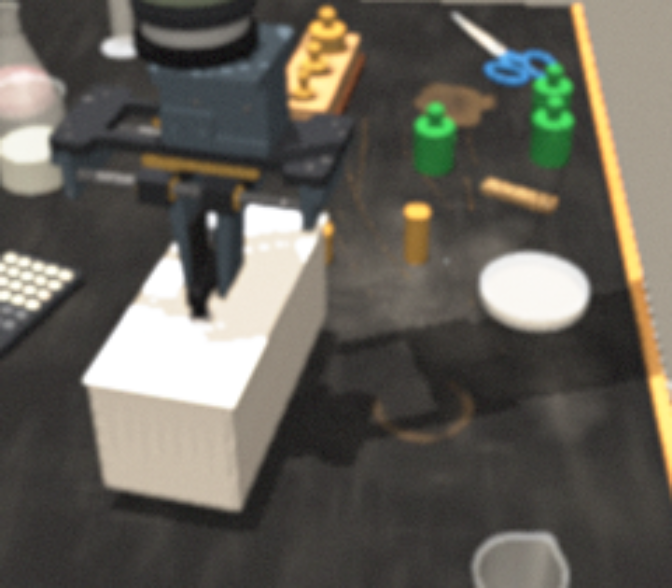

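View pics/w24.png

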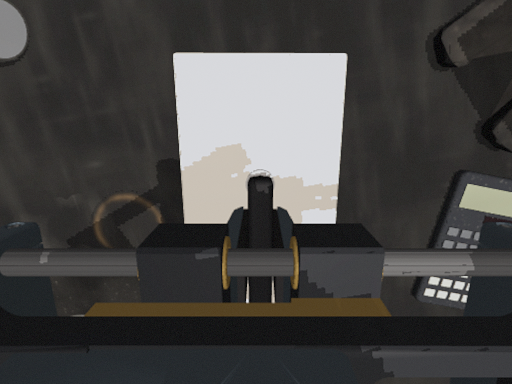

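```bash
python3 - <<'E'
from h import *
import pickle
f,st=pickle.load(open('w24.pkl','rb'))
u=np.array([np.sin(np.radians(10.3)),np.cos(np.radians(10.3))])
e=at(f,(260,55),114,st)[:2];print(e,e-107*u)
for p in [(175,55),(345,55)]: print(at(f,p,114,st))
f,st=pickle.load(open('w22.pkl','rb'))
# near edge of the top in w22 crop row 541 -> px
e=at(f,(257,161.74+(541-294)/3.05),94,st)[:2];print('near',e,e+107*u)
E
```

```text
[613.55743148 329.67250107] [594.42559446 224.39680201]
[566.79142356 338.15346039 114.        ]
[660.30776226 321.19438477 114.        ]
near [573.75780313 121.02377376] [592.88964015 226.29947282]
```

Request:
play_rows --pt "0 0 0.02 0 0" --pt "0 0 0.045 0 0" --pt "0 0 0.07 0 0" --pt "0 -0.005 0.09 0 0" --pt "0 -0.02 0.105 0 0" --pt "-0.001 -0.045 0.108 0 0" --pt "-0.002 -0.075 0.108 0 0" --pt "-0.003 -0.105 0.108 0 0"

```text
time_s: 31.87
ee_pos: [590.9, 122.8, 190.1]
ee_rot: [97.1, 89.9, -3.1]
force: [-0.1, 0.6, -3.8]
gripper_width: 13.4
```

Request:
play_rows --pt "-0.001 -0.032 0 0 0" --pt "-0.002 -0.064 0 0.01 0" --pt "-0.004 -0.096 0 0.02 0" --pt "-0.006 -0.128 0 0.03 0" --pt "-0.008 -0.16 0 0.04 0" --pt "-0.01 -0.192 0 0.05 0" --pt "-0.012 -0.224 0 0.05 0" --pt "-0.013 -0.254 0 0.05 0"

```text
time_s: 32.53
ee_pos: [577.3, -132.3, 189.6]
ee_rot: [11.6, 90.0, -85.8]
force: [1.3, 0.4, -2.7]
gripper_width: 13.6
```

Request:
play_rows --pt "0 -0.03 0 0 0" --pt "-0.001 -0.055 0 0 0" --pt "-0.001 -0.08 0 0 0" --pt "-0.001 -0.1 0 0 0" --pt "-0.001 -0.115 0 0 0" --pt "-0.001 -0.124 0 0 0" --pt "-0.001 -0.124 0 0 0" --pt "-0.001 -0.124 0 0 0"

```text
time_s: 33.2
ee_pos: [576.9, -253.8, 189.3]
ee_rot: [-162.3, 89.9, 100.3]
force: [-0.9, -0.4, -3.4]
gripper_width: 13.5
```

```bash
python3 w.py w25; python3 - <<'E'
from h import *
for n in ['side','top']:
    f=grab_frame(n);cv2.imwrite(f'pics/{n}5.png',f['img'])
s=cv2.imread('pics/side5.png')[70:250,150:400];t=cv2.imread('pics/top5.png')[90:270,220:470]
cv2.imwrite('pics/st5.png',cv2.resize(np.vstack([s,t]),None,fx=1.6,fy=1.6,interpolation=cv2.INTER_CUBIC))
E
```

```text
t 33.2 tcp [ 576.9 -253.8  189.3] jaw az -7.4 tilt [-0.     0.001] F [-0.9 -0.4 -3.4] w 13.5 q [-25.  23.  80.   0.  77. -17.]
```

View pics/st5.png

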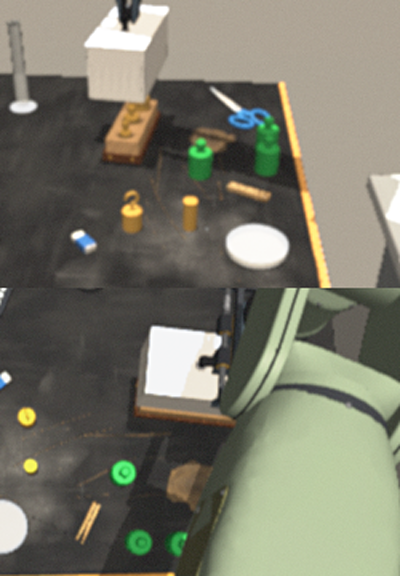

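View pics/w25.png

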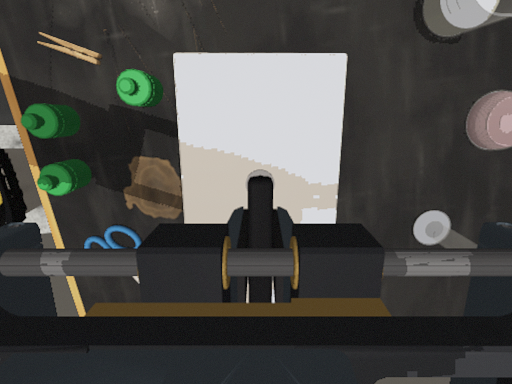

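Request:
play_rows --pt "-0.0005 -0.0015 0 0 0" --pt "-0.0005 -0.0015 -0.015 0 0" --pt "-0.0005 -0.0015 -0.035 0 0" --pt "-0.0005 -0.0015 -0.055 0 0" --pt "-0.0005 -0.0015 -0.075 0 0" --pt "-0.0005 -0.0015 -0.09 0 0" --pt "-0.0005 -0.0015 -0.1 0 0" --pt "-0.0005 -0.0015 -0.1 0 0"

```text
time_s: 34.02
ee_pos: [575.0, -254.7, 87.2]
ee_rot: [-108.4, 89.7, 154.2]
force: [-1.3, -0.2, -4.2]
gripper_width: 13.9
```

```bash
python3 w.py w26; python3 - <<'E'
from h import *
f=grab_frame('side')
cv2.imwrite('pics/s6.png',cv2.resize(f['img'][90:210,170:330],None,fx=4.5,fy=4.5,interpolation=cv2.INTER_CUBIC))
E
```

```text
t 34.02 tcp [ 575.  -254.7   87.2] jaw az -7.4 tilt [-0.004  0.002] F [-1.3 -0.2 -4.2] w 13.9 q [-25.  27.  89.   0.  64. -18.]
```

View pics/s6.png

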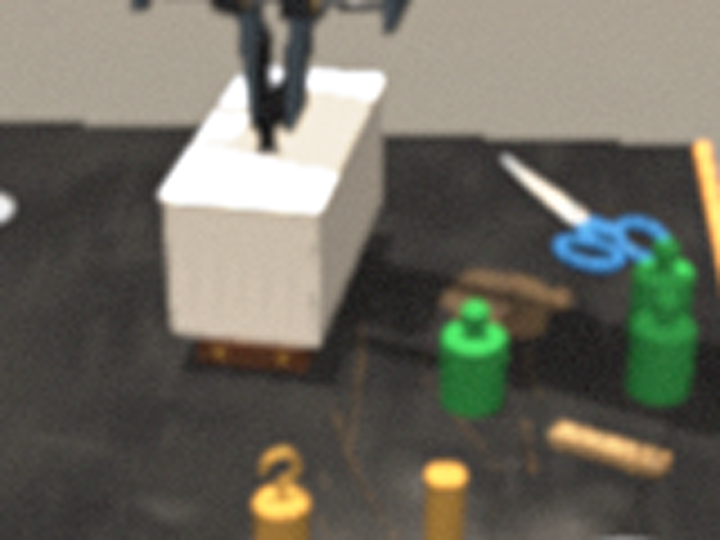

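Request:
play_rows --pt "0 0 0 0 0" --pt "0 0 -0.005 0 0" --pt "0 0 -0.01 0 0" --pt "0 0 -0.015 0 0" --pt "0 0 -0.019 0 0" --pt "0 0 -0.022 0 0" --pt "0 0 -0.0245 0 0" --pt "0 0 -0.0245 0 0"

```text
time_s: 34.78
ee_pos: [576.0, -255.8, 64.2]
ee_rot: [-108.1, 89.9, 154.5]
force: [-0.2, 0.3, -4.2]
gripper_width: 13.7
```

```bash
python3 w.py w27; python3 - <<'E'
from h import *
f=grab_frame('side')
cv2.imwrite('pics/s7.png',cv2.resize(f['img'][90:210,170:330],None,fx=4.5,fy=4.5,interpolation=cv2.INTER_CUBIC))
E
```

```text
t 34.78 tcp [ 576.  -255.8   64.2] jaw az -7.4 tilt [-0.001  0.001] F [-0.2  0.3 -4.2] w 13.7 q [-25.  28.  91.   0.  61. -18.]
```

View pics/s7.png

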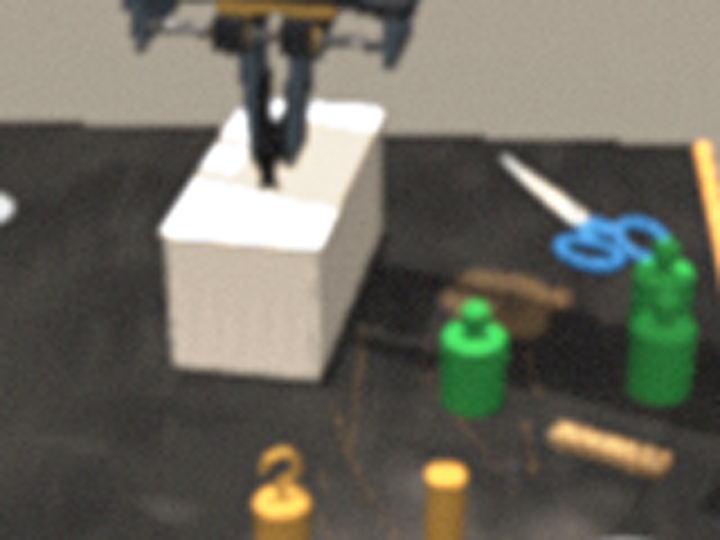

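Down nearly to the bench; lower the last 2 mm, release, rise.

Request:
play_rows --pt "0 0 -0.001 0 0" --pt "0 0 -0.002 0 0" --pt "0 0 -0.002 0 0" --pt "0 0 -0.002 0 0.1" --pt "0 0 -0.002 0 0.2" --pt "0 0 -0.002 0 0.3" --pt "0 0 -0.002 0 0.4" --pt "0 0 -0.002 0 0.4"

```text
time_s: 35.55
ee_pos: [576.9, -256.1, 63.7]
ee_rot: [74.0, 89.9, -23.4]
force: [0.9, 0.8, -0.2]
gripper_width: 34.7
```

Request:
play_rows --pt "0 0 0 0 0.4" --pt "0 0 0.01 0 0.4" --pt "0 0 0.03 0 0.4" --pt "0 0 0.06 0 0.4" --pt "0 0 0.1 0 0.4" --pt "0 0 0.14 0 0.4" --pt "0 0 0.17 0 0.4" --pt "0 0 0.17 0 0.4"

```text
time_s: 36.22
ee_pos: [579.8, -257.5, 242.1]
ee_rot: [72.8, 89.1, -24.6]
force: [1.0, -0.3, 0.6]
gripper_width: 36.5
```

Request:
play_rows --pt "-0.02 0.04 0.02 0 0.4" --pt "-0.04 0.08 0.04 0 0.4" --pt "-0.06 0.12 0.05 0 0.4" --pt "-0.08 0.16 0.05 0 0.4" --pt "-0.1 0.19 0.05 0 0.4" --pt "-0.12 0.22 0.05 0 0.4" --pt "-0.12 0.22 0.05 0 0.4" --pt "-0.12 0.22 0.05 0 0.4"

```text
time_s: 36.88
ee_pos: [454.9, -34.0, 284.1]
ee_rot: [103.2, 89.9, 6.0]
force: [0.6, 0.3, 0.4]
gripper_width: 36.6
```

```bash
python3 w.py w28; python3 - <<'E'
from h import *
for n in ['side','top']:
    f=grab_frame(n);cv2.imwrite(f'pics/{n}8.png',f['img'])
    print([np.round(r['point']) for N in ('hooked_mass','plain_cylinder') for r in finder.spot_point(f,N)[:1]])
s=cv2.imread('pics/side8.png')[90:230,150:350];t=cv2.imread('pics/top8.png')[110:250,220:420]
cv2.imwrite('pics/st8.png',cv2.resize(np.hstack([s,t]),None,fx=2,fy=2,interpolation=cv2.INTER_CUBIC))
E
```

```text
t 36.88 tcp [454.9 -34.  284.1] jaw az -7.2 tilt [0.002 0.   ] F [0.6 0.3 0.4] w 36.6 q [-6.  4. 92.  0. 84.  1.]
[array([234., 211.]), array([268., 209.])]
[array([238., 204.])]
```

View pics/st8.png

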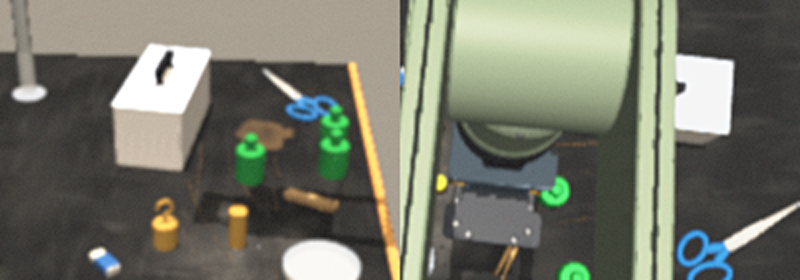

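```bash
python3 - <<'E'
from h import *
f=grab_frame('side');a,b,s=190,95,6
im=cv2.resize(f['img'][b:b+90,a:a+110],None,fx=s,fy=s,interpolation=cv2.INTER_CUBIC)
t=np.radians(-7.4);R=np.array([[np.cos(t),-np.sin(t)],[np.sin(t),np.cos(t)]])
for z,hx,hy,c in [(94,49,107,(255,0,255)),(0,47,105,(0,255,0))]:
    q=[]
    for sx,sy in [(-1,-1),(1,-1),(1,1),(-1,1)]:
        p=R@[sx*hx,sy*hy]+[575.9,-258];q.append((proj(f,(p[0],p[1],z))+.5-[a,b])*s)
    cv2.polylines(im,[np.int32(q)],True,c,1)
cv2.imwrite('pics/s9.png',im)
E
```

```text
(no output)
```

View pics/s9.png

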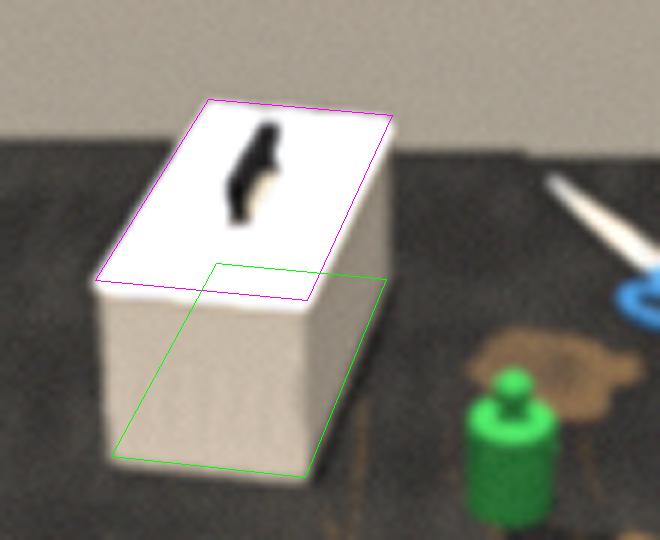

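```bash
python3 -c "
from h import *
print(job_done())"
```

```text
the job is handed in; nothing more can be done
None
```

The weight set is put away. The large, medium and small weights are down in the wide, middle and narrow sockets, and the dust cover stands over the rack. I handed the job in at about 37 s of the 115 s allowed, and the hand-in returned no verdict.

**What the last checks showed**
- **Weights:** the wrist picture taken before covering showed all three upright, each with a gap all round its socket.
- **Cover:** the expected outline drawn on the side view matched its top and lower edges within about 1–2 pixels, so it looks flat and centred.
- **Look-alikes:** the hooked mass's and the plain cylinder's bases were found within about 5 pixels of their first side-view positions. I did not work that out in mm. In the last top view only the plain cylinder could be checked (within 4 pixels), because the arm hid the hooked mass.
- **Robot:** open, clear of everything, about 284 mm up, with only sensor-noise force.

**What failed or disagreed**
- **Finger length:** my first two grasps of the medium weight closed on air above the knob. Two camera views put the real finger ends about 38 mm behind the reported TCP, although the description says the TCP is at the very end. I used that offset for every later grasp and all of them held.
- **Top camera:** it read 2–5 mm off the wrist camera, so I relied on the wrist view for positions.

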